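# Dry-fit the carved arm from behind the pots

### The job

Stand the three pots from the front of the plywood caddy upright on the grey rubber mat, and only when all three are there take out the carved arm that lies behind them and lay its lapped end fully down into the notch of the rail, shoulder up to the rail, so that the pin holes line up. Then push the drawbore pin straight down through both holes until its collar sits on the wood. At the end each pot must stand upright again in the caddy, on the very spot where it stood at the start; do not tip a pot over and do not shift the finial.

Things in the scene. Friction and masses are not known exactly. Their poses are not given: they have to be found in the camera images.
- glue_bottle: White glue bottle, yellow band, red cap, in the caddy's front row. 50 mm in diameter and straight up to 80 mm, then a shoulder and 23 mm cap; 105 mm high, 0.2 kg. Origin: centre of its underside, z up. All three pots are gripped well with the TCP 66 mm above their underside: so the rear finger passes above the carved arm and the cap stays clear of the gripper's body.
- oil_jar: Amber glass oil jar with a black lid, standing in the front row of the caddy. 50 mm in diameter (lid too), 90 mm high, about 0.2 kg. Origin: centre of its underside; z up along its axis.
- wax_tin: Green wax tin with a paper band and a steel top, standing in the front row of the caddy. 52 mm in diameter, 84 mm high, about 0.2 kg. Origin: centre of its underside; z up along its axis.
- caddy: Fixed plywood tray, x -98 to +64 mm, 212 wide (y), open at its front (-x), back wall 36 mm high, sides 30. Origin: bench level. Floor 8 mm above the bench. The pots stand in any order at x -60, y -64, 0, 64 mm on worn rings, 13 mm apart: close the fingers along x on them. The arm lies along y 9 mm behind them, with 40 mm free behind it.
- carved_arm: Carved rosewood arm, 0.24 kg, behind the pots. Origin: axis of its pin hole, level with its underside. 40 mm wide (y), 36 thick (z). x -125 (scroll end, 7 mm boss on top) to -28 mm (shoulder): full thickness; x -28 to +27 mm: lap, upper 18 mm only, with a 14 mm vertical hole. Balances at x -62: grip there across y, TCP 24 mm above the underside.
- rail: Fixed rosewood rail, 54 mm (x) by 210 (y), 36 high, between dogs. Origin: axis of its 14 mm pin hole, bench level. Notch along x at its middle: 43.5 mm wide, floor 18 mm above the bench, upper edges rounded 8 mm. Arm seated: thick part on the bench at -x, lap in the notch, origins and axes coincide, 1 mm gap at the shoulder; slide it to +x to close that. It lies loose.
- drawbore_pin: Pin, 0.11 kg: steel shank 10 mm in diameter, 34 long (last 14 tapering to 5 mm), 26 mm brass collar, yellow wooden handle (26 mm cylinder 41 to 88 mm above the tip; grip at 72); 104 long. Origin: tip, z up. Stands in a pale block 60 x 110 x 36 mm, tip 2 mm above the bench: lift 40 mm to free it. Home in the joint, collar on the arm, the tip is again at 2 mm.
- mat: Grey rubber mat, fixed, 100 mm (x) by 240 mm (y), 4 mm thick, empty at the start: the side area for the pots. Origin: centre of its underside, on the bench. The three pots fit in a row along its y, 72 mm apart.
- finial: Small turned finial of light red wood, 42 mm in diameter and 58 mm high, standing loose between the mat and the pin's block. It is finished work and stays where it is. Origin: centre of its underside.
Things that resemble listed ones, but are neither listed nor needed, are in the scene too. What is shaped like the oil_jar but pink or turquoise is not meant.

How it is judged:
By the outcome, as a careful person would: the job done as asked, in the order asked, and still so for the second after the job is handed in, with the robot touching nothing.
It also fails if it takes over 144 s, if anything falls off the work surface, if the arm or the gripper's body presses on something with over 40 N, if the wrist force passes 120 N, or if a joint passes its speed limit or range.

### The arm

A 6-joint arm with a two-finger parallel gripper is mounted at the origin on the work surface. World frame = base frame: x ahead of the robot, y to its left, z up, the work surface at z = 0. Lengths are in m, angles in rad, forces in N, time in s.
With the tool pointing down it reaches from about 0.425 to 0.95 m from the base axis. Payload 14.7 kg.
Tool frame: the origin (TCP) lies between the finger pads, 19 mm behind the fingertips; this is the grasp point; z points along the fingers, y is the line along which they close (so a half turn about z gives the same grasp; the last joint's range is limited). The gripper opens to 85 mm and grips with 20 to 120 N. Pads are 22 mm wide; open, the fingers measure 114 mm over their backs; the gripper's body (76 mm by 85 mm) begins 54 mm behind the grasp point. The pads swing forward as they close: fully open they stand 13 mm farther back than shut.
Start: joints at [-1.349, 0.48, 1.596, -0, 1.065, -0.047], TCP at [0.173, -0.627, 0.25] pointing down, gripper open.
Joint ranges: [-2.75, 2.75], [-0.82, 2.05], [0.23, 2.67], [-1.56, 4.7], [0.09, 2.69], [-2.92, 2.92]. Speed limits (rad/s): [1.89, 1.89, 2.39, 3.01, 3.01, 3.01].

### API

Orientations are given as a unit quaternion [x, y, z, w].
In Python, from plant import arm gives the robot as it stands.
- The arm moves only by the tool tcp_steps, called by a JSON object that holds its "op" and its "data". Schema: {"type":"object","properties":{"moves":{"type":"array","items":{"type":"array","items":{"type":"number"},"minItems":7,"maxItems":7},"minItems":1,"maxItems":5},"only":{"type":"string"},"quiet":{"type":"boolean"},"lines":{"type":"string"}},"required":["moves"],"additionalProperties":false}. moves is a list of rows, 1 to 5 of them, each of 7 numbers: the opening from 0.0 (shut) to 1.0 (fully open), then dx, dy, dz in units of 25 mm, then a rotation vector rx, ry, rz in rad; each row is the pose to reach, as a shift and turn from the pose commanded when the call began, along the tool's axes at that moment; what a row does not reach only later rows make up. A row lasts 1/8 s, in which the tool goes at most 0.0625 m and 0.188 rad, less where a joint would pass 70% of its speed; a pose out of reach is approached as far as the arm can. The fingers move at their own pace and stop on an object; the grip force is fixed at half the most. Time passes only in rows, so rows that do not move let the fingers close. The tool returns the time, the measured TCP pose, the force, the opening and the grip force at its end. only (a regular expression) keeps the lines of the reply that match it, lines (a string "A,B") keeps lines A to B, and quiet returns only ok. Input that does not fit is refused with a message, and nothing moves.
- arm.read_state(): the state, without advancing time (a new reading comes with each control period).
- arm.capture(name): name is "scene" or "top" or "wrist"; returns a dict with "frame" (384x512x3 uint8, red, green, blue), "fx", "fy", "cx", "cy" (pixels), "cam_to_world" (4x4, takes a point from camera to world coordinates). Camera axes: x right, y up, looking along -z (the intrinsics and any distortion apply to the point x, -y, -z); pixel columns grow to the right and rows downward; lengths in m; the calibration is good to about 2 mm. A picture is of the moment at which its call begins. There is no depth.
- arm.job_done(): hands the job in; it is judged then, once.
The state is a dict: "time": time; "joints": joint angles; "qd": joint speeds; "tau": joint torques, N m; "position": TCP position; "ee_rot": TCP orientation; "force": force on the tool from outside, world axes, zero at the start; "moment": the same for the moment, N m; "finger_gap": opening from 0.0 (shut) to 1.0 (fully open); "grasp_force": force on a finger pad.
Only numpy, scipy, OpenCV 4.12 (cv2) and the standard library are available. Lean on these libraries where they do the work, as an engineer would, in place of code of your own. Each camera call takes 0.05 s, during which the arm holds its last target. There are 200 camera calls.

## Working session

There is one attempt and no reset: what is moved stays moved. The work goes in short steps, Python scripts to look and compute and a tool call to move; the robot and the scene stay as the last step left them, time stands still between calls to the robot, and variables do not carry over. Pictures are saved under pics/ and viewed, at most 14 in all, crops included, and the job is handed in when it is done.

```bash
mkdir -p pics; ls
```

Run:
```python
from plant import arm
import cv2,numpy as np
s=arm.read_state();print(s)
for n in("top","scene"):
    c=arm.capture(n);cv2.imwrite(f"pics/{n}0.png",c["frame"][:,:,::-1])
    print(n,{k:(v if k!="frame" else v.shape) for k,v in c.items()})
    np.savez(f"{n}0.npz",**{k:v for k,v in c.items()})
```

```text
pics
{'time': 0.0, 'joints': array([-1.34859118e+00,  4.80827480e-01,  1.59689581e+00, -9.79269490e-06,
        1.06507430e+00, -4.65774637e-02]), 'qd': array([-1.74664184e-04,  1.80878638e-04,  4.84080642e-05,  1.23338134e-03,
        2.57829522e-04, -9.76468855e-04]), 'tau': array([ 1.82577155e-04, -9.50648046e+01, -4.30188918e+01, -1.46144539e-04,
        1.19945279e-02,  4.11258782e-05]), 'position': array([ 0.17255694, -0.62626721,  0.24936702]), 'ee_rot': array([ 9.90982574e-01,  1.33989459e-01, -5.71027175e-05, -5.99772626e-04]), 'force': array([ 0.23513093, -0.10293528,  0.05728117]), 'moment': array([-0.05052364,  0.066757  , -0.02932264]), 'grasp_force': 0.0, 'finger_gap': 1.0019223095853134}
top {'frame': (384, 512, 3), 'fx': 419.4139539390903, 'fy': 419.4139539390903, 'cx': 248.7211794919812, 'cy': 196.3827100245445, 'cam_to_world': array([[-0.01349958,  0.99773235, -0.06593877,  0.44517962],
       [-0.99974278, -0.01466989, -0.01729647,  0.03569457],
       [-0.01822457,  0.06568831,  0.99767375,  1.397149  ],
       [ 0.        ,  0.        ,  0.        ,  1.        ]])}
scene {'frame': (384, 512, 3), 'fx': 392.8814344633926, 'fy': 392.8814344633926, 'cx': 257.92698237959, 'cy': 199.08188403751186, 'cam_to_world': array([[-0.76178395, -0.4677609 ,  0.44820191,  1.08575192],
       [ 0.64780235, -0.54349051,  0.53382598,  0.7137649 ],
       [-0.00610943,  0.69700632,  0.71703896,  0.94257091],
       [ 0.        ,  0.        ,  0.        ,  1.        ]])}
```

View pics/top0.png

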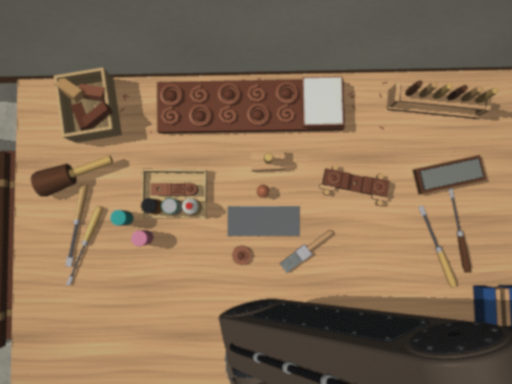

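View pics/scene0.png

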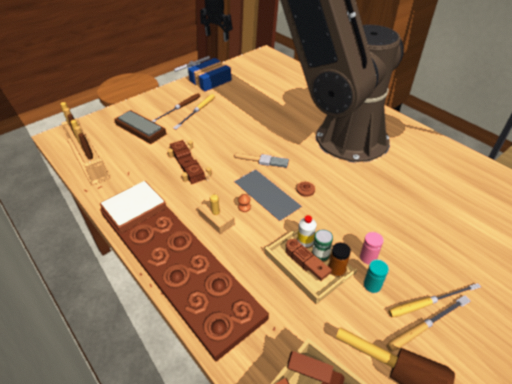

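The top view shows the caddy at about (176,193) with the dark jar (152,206), tin (170,206) and bottle (190,206). The rail is at (356,184), the pin block at (268,163), the finial at (263,191) and the mat at (264,221). Pink (142,238) and turquoise (121,217) are decoys: the amber jar with the black lid at (152,206) is the one in the caddy, so it fits. I'll confirm in an enlarged crop.

Create h.py:
```python
import numpy as np,cv2
from scipy.spatial.transform import Rotation as R
def load(n): return dict(np.load(n))
def w(c,u,v,z):
    M=c["cam_to_world"];d=M[:3,:3]@[(u-c["cx"])/c["fx"],-(v-c["cy"])/c["fy"],-1]
    o=M[:3,3];return (o+d*(z-o[2])/d[2])
def pix(c,P):
    M=c["cam_to_world"];q=(np.atleast_2d(P)-M[:3,3])@M[:3,:3]
    return np.c_[c["cx"]-c["fx"]*q[:,0]/q[:,2],c["cy"]+c["fy"]*q[:,1]/q[:,2]]
def snap(n,f):
    from plant import arm
    c=arm.capture(n);np.savez(f+".npz",**c);cv2.imwrite(f"pics/{f}.png",c["frame"][:,:,::-1]);return c
def crop(c,f,u0,v0,u1,v1,k):
    cv2.imwrite(f"pics/{f}.png",cv2.resize(c["frame"][v0:v1,u0:u1,::-1],None,fx=k,fy=k,interpolation=cv2.INTER_CUBIC))
def tool(d,rot=None):
    "world shift -> tool axes"
    from plant import arm
    return R.from_quat(arm.read_state()["ee_rot"]).inv().apply(d)
```

Run:
```python
from h import *
c=load("top0.npz");s=load("scene0.npz")
a=cv2.resize(c["frame"][140:260,105:305,::-1],None,fx=4,fy=4,interpolation=cv2.INTER_CUBIC)
cv2.imwrite("pics/cr0.png",a)
for n,u,v,z in [("jar",152,206,.098),("tin",170,206,.092),("bot",190,206,.11),("arm",175,189,.04),("mat",264,221,.004),("fin",263,191,.05),("pin",268,158,.1),("rail",356,184,.036)]: print(n,w(c,u,v,z).round(3))
print(R.from_quat([ 9.90982574e-01,  1.33989459e-01, 0,0]).as_matrix().round(3))
```

```text
jar [0.505 0.36  0.098]
tin [0.505 0.305 0.092]
bot [0.503 0.239 0.11 ]
arm [0.563 0.299 0.04 ]
mat [0.455 0.01  0.004]
fin [0.551 0.013 0.05 ]
pin [ 0.65  -0.004  0.1  ]
rail [ 0.57  -0.289  0.036]
[[ 0.964  0.266  0.   ]
 [ 0.266 -0.964  0.   ]
 [ 0.     0.    -1.   ]]
```

View pics/cr0.png

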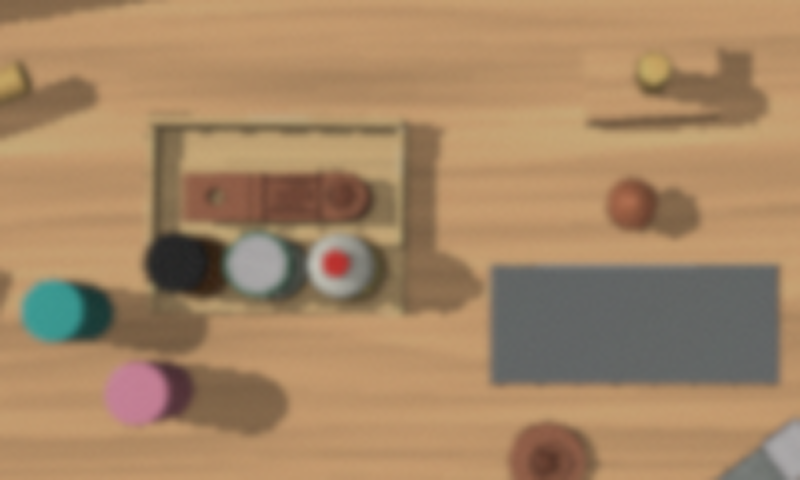

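The crop confirms it. The amber jar with the black lid stands left in the caddy (crop 178,262), the tin is in the middle (258,263) and the bottle is right (340,263). Pink and turquoise stand outside. The arm's pin hole is at (213,195), so its lap points to +y. I'm moving to look at the rail with the wrist camera on the way.

Careful with the scale: shifts go in units of 25 mm. That gives: -0.12 m is -4.8, -0.025 m is -1.

{"op": "tcp_steps", "data": {"moves": [[1,4,-2.4,-0.4,0,0,0],[1,8,-4.8,-1,0,0,0],[1,8,-4.8,-1,0,0,0],[1,8,-4.8,-1,0,0,0],[1,8,-4.8,-1,0,0,0]]}}

```text
time: 0.72
position: [0.3356, -0.4556, 0.2754]
ee_rot: [0.991, 0.136, 0.0, -0.0]
force: [-0.8, -1.1, -0.5]
finger_gap: 1.001
grasp_force: 0.0
```

{"op": "tcp_steps", "data": {"moves": [[1,4,-2.4,-0.4,0,0,0],[1,8,-4.8,-1,0,0,0],[1,8,-4.8,-1,0,0,0],[1,8,-4.8,-1,0,0,0],[1,8,-4.8,-1,0,0,0]]}}

```text
time: 1.35
position: [0.4962, -0.2875, 0.3]
ee_rot: [0.991, 0.135, 0.0, -0.0]
force: [-0.3, -0.7, -0.9]
finger_gap: 0.998
grasp_force: 0.0
```

Run:
```python
from h import *
from plant import arm
c=snap("wrist","w1");s=arm.read_state()
print(s["position"],s["ee_rot"],c["cam_to_world"].round(3),c["fx"],c["cx"],c["cy"])
print(R.from_quat(s["ee_rot"]).inv().apply(c["cam_to_world"][:3,3]-s["position"]))
```

```text
[ 0.49503985 -0.28864055  0.29973845] [ 9.90841171e-01  1.35032390e-01 -1.62250844e-04  1.94466792e-05] [[ 0.267  0.914  0.304  0.575]
 [-0.964  0.254  0.084 -0.266]
 [-0.001 -0.315  0.949  0.423]
 [ 0.     0.     0.     1.   ]] 336.3516981632594 255.94934297907457 194.5787623518084
[ 8.34363491e-02 -1.16225239e-06 -1.23777519e-01]
```

View pics/w1.png

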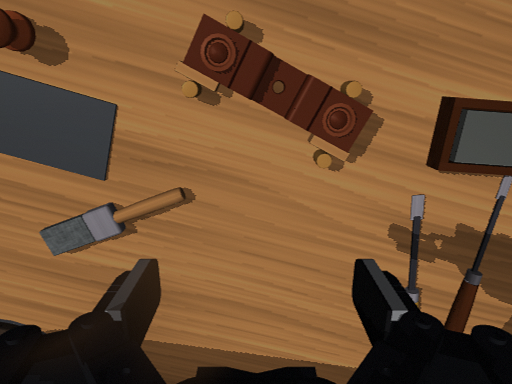

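The wrist view shows the rail with its notch hole at (278,87) and its rosettes at (218,52) and (341,119). I'll work out its pose and enlarge to refine.

Run:
```python
from h import *
c=load("w1.npz")
h=w(c,278,87,.018);a=w(c,218,52,.038);b=w(c,341,119,.038)
print(h,a,b,(a+b)/2,np.degrees(np.arctan2((a-b)[1],(a-b)[0])))
crop(c,"w1c",170,0,390,165,3.6) if 0 else cv2.imwrite("pics/w1c.png",cv2.resize(c["frame"][0:165,170:390,::-1],(792,594),interpolation=cv2.INTER_CUBIC))
# overlay prediction
yaw=np.arctan2((a-b)[1],(a-b)[0])-np.pi/2
def T(p): 
    cs,sn=np.cos(yaw),np.sin(yaw);return h*[1,1,0]+[cs*p[0]-sn*p[1],sn*p[0]+cs*p[1],p[2]]
for p in [(-.027,-.105,.036),(-.027,.105,.036),(.027,.105,.036),(.027,-.105,.036)]:
    print(p,((pix(c,T(p))[0]-[170,0])*3.6).round(0))
```

```text
[ 0.57775298 -0.29170893  0.018     ] [ 0.59448268 -0.2191144   0.038     ] [ 0.56374146 -0.36850346  0.038     ] [ 0.57911207 -0.29380893  0.038     ] 78.37201477515612
(-0.027, -0.105, 0.036) [638. 547.]
(-0.027, 0.105, 0.036) [ 40. 230.]
(0.027, 0.105, 0.036) [114.  50.]
(0.027, -0.105, 0.036) [731. 394.]
```

View pics/w1c.png

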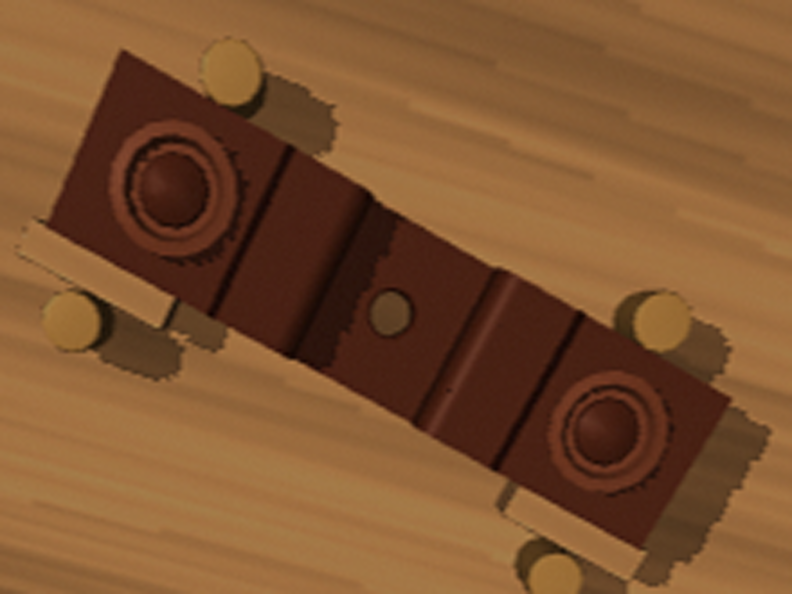

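{"op": "tcp_steps", "data": {"moves": [[1,0.8,-2.4,-0.4,0,0,-0.15],[1,1.6,-4.8,-0.4,0,0,-0.3],[1,2.4,-7.2,-0.4,0,0,-0.48],[1,3.24,-9.68,-0.4,0,0,-0.65],[1,3.24,-9.68,-0.4,0,0,-0.65]]}}

```text
time: 2.02
position: [0.5079, -0.0323, 0.3098]
ee_rot: [0.895, 0.446, -0.0, -0.0]
force: [0.1, -0.8, 0.6]
finger_gap: 1.001
grasp_force: 0.0
```

{"op": "tcp_steps", "data": {"moves": [[1,2,-1.44,-0.4,0,0,-0.16],[1,4.2,-2.88,-0.4,0,0,-0.32],[1,6.4,-4.4,-0.4,0,0,-0.48],[1,8.4,-5.8,-0.4,0,0,-0.65],[1,8.4,-5.8,-0.4,0,0,-0.65]]}}

```text
time: 2.65
position: [0.521, 0.2222, 0.3194]
ee_rot: [0.707, 0.708, -0.0, -0.0]
force: [0.2, -0.4, 1.0]
finger_gap: 1.0
grasp_force: 0.0
```

Run:
```python
from h import *
from scipy.optimize import least_squares as ls
c=load("w1.npz")
uv=np.array([[122,50],[731,398],[640,550],[48,225],[391,313]])/3.6+[170-.36,-.36]
P=np.array([[.027,.105,.036],[.027,-.105,.036],[-.027,-.105,.036],[-.027,.105,.036],[0,0,.018]])
def T(p,x): return P@R.from_euler('z',x[2]).as_matrix().T+[x[0],x[1],0]
r=ls(lambda x:(pix(c,T(P,x))-uv).ravel(),[.578,-.292,-.2]);print("rail",r.x,np.degrees(r.x[2]),r.fun.round(1))
from plant import arm
s=arm.read_state();print(s["position"],s["ee_rot"],s["joints"])
c=snap("wrist","w2")
cv2.imwrite("pics/w2b.png",cv2.resize(c["frame"][:,:,::-1],(800,600),interpolation=cv2.INTER_CUBIC))
```

```text
rail [ 0.57817462 -0.29248127 -0.21371985] -12.245245678643936 [-0.2 -0.8  0.8  0.2 -0.1  0.1 -0.9  0.4  0.5  0.2]
[0.52102277 0.22223217 0.31943306] [ 7.06664215e-01  7.07549054e-01 -9.98679447e-05 -1.19693515e-04] [3.49565954e-01 2.97969057e-01 1.70470727e+00 1.45889105e-04
 1.13919854e+00 3.48253556e-01]
```

View pics/w2b.png

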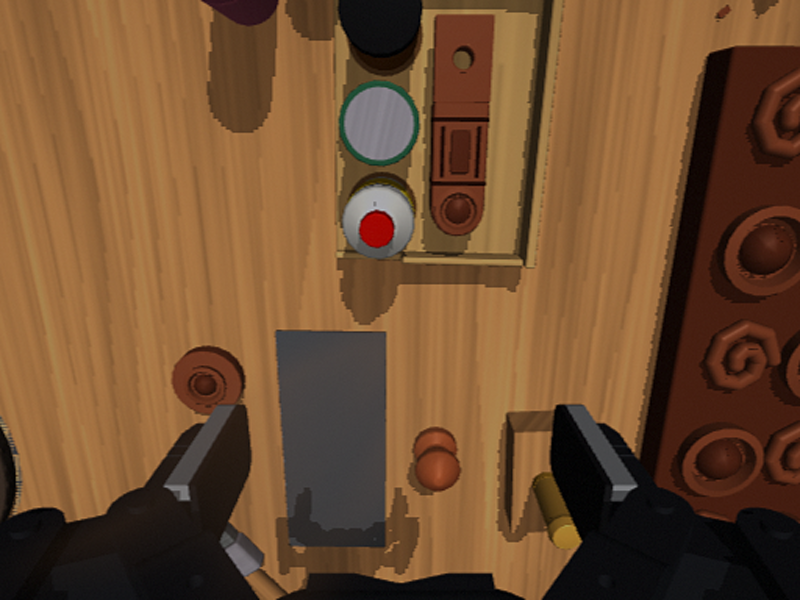

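The view shows the tin top at (379,123), the red cap at (377,229), the arm hole at (463,59), the boss at (458,208), the mat corners at (277,331)–(386,546) and the finial head at (436,468).

Run:
```python
from h import *
c=load("w2.npz");t=load("top0.npz");s=load("scene0.npz")
g=lambda X,Y,z:w(c,(X+.5)/1.5625-.5,(Y+.5)/1.5625-.5,z).round(4)
for n,X,Y,z in [("tin",379,123,.092),("tinL",340,123,.092),("tinR",419,123,.092),("cap",377,229,.113),("hole top",463,59,.044),("boss",458,208,.05),("lap end L",437,15,.044),("lap end R",494,15,.044),("arm L low",432,160,.044),("arm R low",488,160,.044),
 ("mat",277,331,.004),("mat",385,331,.004),("mat",386,546,.004),("mat",289,545,.004),
 ("backwall out low",535,266,0.036),("wall out base",527,263,.03),("sidewall front",340,252,.03),("finhead",437,468,.05),("finbase",436,449,.02),("block",508,413,.036),("block",508,540,.036),("pin top",566,535,.106)]: print(n,g(X,Y,z))
k=lambda X,Y,z:w(t,105+(X+.5)/4-.5,140+(Y+.5)/4-.5,z).round(4)
for n,X,Y,z in [("jar",178,262,.098),("tin",258,263,.092),("cap",337,264,.113),("hole",213,195,.044),("boss",346,194,.05),("pin",654,70,.106),("fin",632,203,.05),("wallL",156,215,.03),("wallR",404,215,.03),("back",280,124,.036)]: print("T",n,k(X,Y,z))
```

```text
tin [0.5084 0.3069 0.092 ]
tinL [0.4838 0.3069 0.092 ]
tinR [0.5337 0.3069 0.092 ]
cap [0.5072 0.2434 0.113 ]
hole top [0.5653 0.3494 0.044 ]
boss [0.5647 0.2478 0.05  ]
lap end L [0.5467 0.3765 0.044 ]
lap end R [0.5852 0.3765 0.044 ]
arm L low [0.5451 0.2819 0.044 ]
arm R low [0.5861 0.2819 0.044 ]
mat [0.4115 0.132  0.004 ]
mat [0.5082 0.132  0.004 ]
mat [ 0.507  -0.1073  0.004 ]
mat [ 0.4064 -0.1061  0.004 ]
backwall out low [0.6291 0.2    0.036 ]
wall out base [0.6241 0.2009 0.03  ]
sidewall front [0.4735 0.2099 0.03  ]
finhead [0.5541 0.0209 0.05  ]
finbase [0.5552 0.0202 0.02  ]
block [0.6162 0.0675 0.036 ]
block [ 0.6251 -0.0701  0.036 ]
pin top [ 0.6529 -0.001   0.106 ]
T jar [0.5083 0.3687 0.098 ]
T tin [0.5069 0.3075 0.092 ]
T cap [0.5043 0.2422 0.113 ]
T hole [0.565  0.3541 0.044 ]
T boss [0.5637 0.2448 0.05  ]
T pin [ 0.6517 -0.0038  0.106 ]
T fin [0.5529 0.014  0.05  ]
T wallL [0.5505 0.4044 0.03  ]
T wallR [0.5475 0.2004 0.03  ]
T back [0.6233 0.301  0.036 ]
```

Time for rows: each call 0.625 s; 144/0.625=230 calls. Good.

Scaled: -0.014 m is -0.56, 0.15 m is 6.

{"op": "tcp_steps", "data": {"moves": [[1,0.84,-0.56,2,0,0,0],[1,0.84,-0.56,4,0,0,0],[1,0.84,-0.56,6,0,0,0],[1,0.84,-0.56,6,0,0,0],[1,0.84,-0.56,6,0,0,0]]}}

```text
time: 3.32
position: [0.5078, 0.2407, 0.1715]
ee_rot: [0.709, 0.706, 0.0, 0.0]
force: [-0.2, -0.2, -0.3]
finger_gap: 1.001
grasp_force: 0.0
```

{"op": "tcp_steps", "data": {"moves": [[1,0,0,1.2,0,0,0],[1,0,0,2.4,0,0,0],[1,0,0,3.4,0,0,0],[1,0,0,3.8,0,0,0],[1,0,0,3.8,0,0,0]]}}

```text
time: 3.95
position: [0.5074, 0.2417, 0.076]
ee_rot: [0.708, 0.706, 0.001, 0.0]
force: [0.3, 0.8, -0.2]
finger_gap: 1.004
grasp_force: 0.0
```

Run:
```python
from h import *
c=snap("wrist","w3");snap("top","t3")
from plant import arm;print(arm.read_state()["position"])
```

```text
[0.50750222 0.24192577 0.07641385]
```

View pics/w3.png

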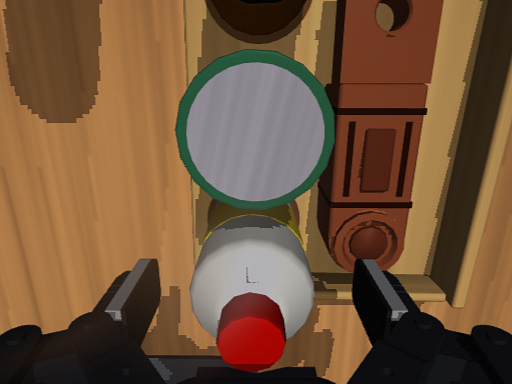

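The tin rim is centred at column 255 and the bottle body at 252. The fingers' midline is at 256, so I'll shift about 1.6 mm toward -x before closing.

Run:
```python
from h import *
c=load("w3.npz");print(w(c,255,129,.092),w(c,391,13,.044),w(c,369,241,.051),w(c,252,330,.113))
```

```text
[0.5083226  0.30844844 0.092     ] [0.56461503 0.34951261 0.044     ] [0.56354357 0.24894206 0.051     ] [0.50715116 0.24895137 0.113     ]
```

{"op": "tcp_steps", "data": {"moves": [[1,0,-0.064,0.08,0,0,0],[1,0,-0.064,0.08,0,0,0],[1,0,-0.064,0.08,0,0,0]]}}

```text
time: 4.42
position: [0.505, 0.2418, 0.0732]
ee_rot: [0.708, 0.706, 0.0, 0.0]
force: [0.5, -0.4, 0.6]
finger_gap: 0.997
grasp_force: 0.0
```

{"op": "tcp_steps", "data": {"moves": [[0,0,0,0,0,0,0],[0,0,0,0,0,0,0],[0,0,0,0,0,0,0],[0,0,0,0,0,0,0],[0,0,0,0,0,0,0]]}}

```text
time: 5.05
position: [0.5051, 0.2417, 0.0732]
ee_rot: [0.708, 0.706, 0.0, 0.0]
force: [-1.1, -0.7, 6.4]
finger_gap: 0.561
grasp_force: 60.9
```

{"op": "tcp_steps", "data": {"moves": [[0,0,0,0,0,0,0],[0,0,0,0,0,0,0],[0,0,0,0,0,0,0]]}}

```text
time: 5.42
position: [0.5051, 0.2418, 0.0733]
ee_rot: [0.708, 0.706, 0.0, 0.0]
force: [-0.3, -0.4, 4.7]
finger_gap: 0.569
grasp_force: 60.9
```

Scaled: -0.1 m is -4, -0.13 m is -5.2.

{"op": "tcp_steps", "data": {"moves": [[0,0,0,-1.2,0,0,0],[0,0,0,-3.2,0,0,0],[0,-1.2,-0.2,-4,0,0,0],[0,-3.2,-0.52,-4,0,0,0],[0,-5.2,-0.84,-4,0,0,0]]}}

```text
time: 6.05
position: [0.4834, 0.1107, 0.1733]
ee_rot: [0.707, 0.707, 0.0, 0.0]
force: [1.0, -0.5, -0.8]
finger_gap: 0.565
grasp_force: 62.5
```

{"op": "tcp_steps", "data": {"moves": [[0,-2,-0.32,0,0,0,0],[0,-4,-0.64,0,0,0,0],[0,-5.6,-0.88,0,0,0,0],[0,-6.88,-1.08,0,0,0,0],[0,-6.88,-1.08,0,0,0,0]]}}

```text
time: 6.68
position: [0.456, -0.0619, 0.173]
ee_rot: [0.709, 0.705, -0.0, 0.0]
force: [-0.2, 0.2, -1.1]
finger_gap: 0.563
grasp_force: 62.5
```

{"op": "tcp_steps", "data": {"moves": [[0,0,0,1.2,0,0,0],[0,0,0,2.4,0,0,0],[0,0,0,3.4,0,0,0],[0,0,0,3.8,0,0,0],[0,0,0,3.8,0,0,0]]}}

```text
time: 7.3
position: [0.4562, -0.0598, 0.0778]
ee_rot: [0.708, 0.707, -0.0, -0.0]
force: [0.1, 0.0, 0.1]
finger_gap: 0.565
grasp_force: 62.5
```

{"op": "tcp_steps", "data": {"moves": [[0,0,0,0.16,0,0,0],[0,0,0,0.28,0,0,0],[0,0,0,0.32,0,0,0],[0,0,0,0.32,0,0,0]]}}

```text
time: 7.8
position: [0.4564, -0.0602, 0.0701]
ee_rot: [0.708, 0.706, 0.0, 0.0]
force: [-0.1, -0.7, -1.9]
finger_gap: 0.566
grasp_force: 62.5
```

{"op": "tcp_steps", "data": {"moves": [[1,0,0,0,0,0,0],[1,0,0,0,0,0,0],[1,0,0,0,0,0,0],[1,0,0,0,0,0,0],[1,0,0,0,0,0,0]]}}

```text
time: 8.43
position: [0.4564, -0.0602, 0.07]
ee_rot: [0.708, 0.706, -0.0, -0.0]
force: [-0.6, 0.4, 1.0]
finger_gap: 0.995
grasp_force: 0.0
```

{"op": "tcp_steps", "data": {"moves": [[1,0,0,-1.2,0,0,0],[1,0,0,-3.2,0,0,0],[1,0,0,-4.4,0,0,0],[1,1.2,0.16,-4.4,0,0,0],[1,3.2,0.4,-4.4,0,0,0]]}}

```text
time: 9.05
position: [0.467, 0.0199, 0.1806]
ee_rot: [0.709, 0.706, 0.0, 0.001]
force: [0.8, -0.2, 0.3]
finger_gap: 0.998
grasp_force: 0.0
```

Run:
```python
from h import *
from plant import arm;s=arm.read_state();print(s["position"],s["ee_rot"],s["joints"]);snap("wrist","w4")
```

```text
[0.46699799 0.01986702 0.18064395] [7.08657629e-01 7.05552111e-01 4.83586411e-04 5.91018767e-04] [-2.22611288e-02  3.22997750e-01  2.07702411e+00 -1.80047415e-04
  7.40048340e-01 -1.77363965e-02]
```

View pics/w4.png

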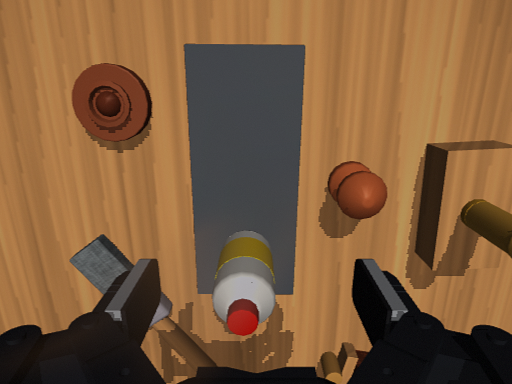

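The bottle stands upright on the mat at (243,290), with the finial at (360,192). Next is the tin.

Scaled: 0.25 m is 10, 0.2 m is 8.

{"op": "tcp_steps", "data": {"moves": [[1,2,0.28,0,0,0,0],[1,4,0.56,0,0,0,0],[1,6,0.84,0,0,0,0],[1,8,1.12,0,0,0,0],[1,10,1.36,0,0,0,0]]}}

```text
time: 9.72
position: [0.501, 0.2715, 0.18]
ee_rot: [0.708, 0.706, -0.0, 0.0]
force: [1.4, 0.3, -0.3]
finger_gap: 1.004
grasp_force: 0.0
```

{"op": "tcp_steps", "data": {"moves": [[1,0.8,0.08,0,0,0,0],[1,1.52,0.16,0.8,0,0,0],[1,1.52,0.16,2,0,0,0],[1,1.52,0.16,2.8,0,0,0],[1,1.52,0.16,2.8,0,0,0]]}}

```text
time: 10.35
position: [0.5041, 0.3066, 0.1087]
ee_rot: [0.708, 0.706, -0.002, -0.0]
force: [-0.5, -1.1, 0.7]
finger_gap: 1.001
grasp_force: 0.0
```

Run:
```python
from h import *
from plant import arm;s=arm.read_state();print(s["position"],s["ee_rot"]);c=snap("wrist","w5")
cv2.imwrite("pics/w5b.png",c["frame"][:,:,::-1])
```

```text
[0.50407723 0.30663675 0.10865133] [ 7.07920313e-01  7.06290339e-01 -1.61290784e-03 -4.31888937e-04]
```

View pics/w5.png

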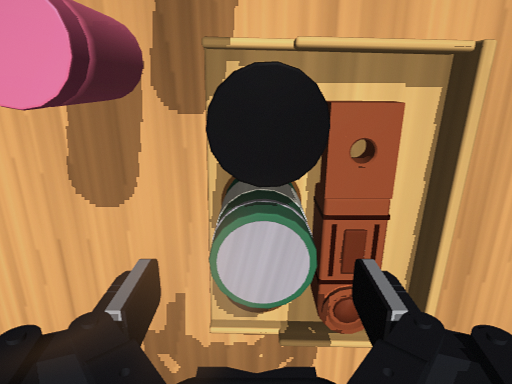

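The tin top is centred at column 263 and the fingers at 256, so I shift +3.7 mm in x. The jar lid sits at (268,124).

Scaled: 0.0037 m is 0.148, 0.0015 m is 0.06.

{"op": "tcp_steps", "data": {"moves": [[1,0.06,0.148,0,0,0,0],[1,0.06,0.148,0.8,0,0,0],[1,0.06,0.148,1.4,0,0,0],[1,0.06,0.148,1.4,0,0,0],[1,0.06,0.148,1.4,0,0,0]]}}

```text
time: 11.02
position: [0.5091, 0.3094, 0.0755]
ee_rot: [0.708, 0.706, 0.0, 0.0]
force: [0.4, 0.1, 0.7]
finger_gap: 1.001
grasp_force: 0.0
```

{"op": "tcp_steps", "data": {"moves": [[0,0,0,0,0,0,0],[0,0,0,0,0,0,0],[0,0,0,0,0,0,0],[0,0,0,0,0,0,0],[0,0,0,0,0,0,0]]}}

```text
time: 11.65
position: [0.509, 0.3094, 0.0756]
ee_rot: [0.708, 0.706, 0.0, 0.0]
force: [-2.2, 0.3, 7.5]
finger_gap: 0.598
grasp_force: 60.9
```

{"op": "tcp_steps", "data": {"moves": [[0,0,0,0,0,0,0],[0,0,0,0,0,0,0]]}}

```text
time: 11.9
position: [0.5089, 0.3094, 0.0756]
ee_rot: [0.708, 0.706, 0.0, 0.0]
force: [-2.6, -0.3, 7.6]
finger_gap: 0.597
grasp_force: 60.9
```

{"op": "tcp_steps", "data": {"moves": [[0,0,0,-1.2,0,0,0],[0,0,0,-3.2,0,0,0],[0,-1.2,-0.2,-4,0,0,0],[0,-3.2,-0.52,-4,0,0,0],[0,-5.2,-0.88,-4,0,0,0]]}}

```text
time: 12.52
position: [0.4862, 0.1782, 0.1755]
ee_rot: [0.707, 0.707, 0.0, 0.0]
force: [-0.3, 0.2, -2.9]
finger_gap: 0.596
grasp_force: 63.2
```

{"op": "tcp_steps", "data": {"moves": [[0,-2,-0.36,0,0,0,0],[0,-4,-0.72,0,0,0,0],[0,-5.6,-1,0,0,0,0],[0,-6.68,-1.2,0,0,0,0],[0,-6.68,-1.2,0,0,0,0]]}}

```text
time: 13.15
position: [0.4558, 0.0108, 0.1752]
ee_rot: [0.709, 0.706, -0.0, 0.0]
force: [0.1, 0.1, -1.9]
finger_gap: 0.594
grasp_force: 63.2
```

{"op": "tcp_steps", "data": {"moves": [[0,0,0,1.2,0,0,0],[0,0,0,2.4,0,0,0],[0,0,0,3.4,0,0,0],[0,0,0,3.8,0,0,0],[0,0,0,3.8,0,0,0]]}}

```text
time: 13.78
position: [0.4561, 0.0127, 0.0798]
ee_rot: [0.708, 0.707, -0.0, -0.0]
force: [0.2, 0.6, -2.2]
finger_gap: 0.59
grasp_force: 63.1
```

Scaled: 0.0078 m is 0.312, 0.007 m is 0.28.

{"op": "tcp_steps", "data": {"moves": [[0,0,0,0.16,0,0,0],[0,0,0,0.28,0,0,0],[0,0,0,0.312,0,0,0],[0,0,0,0.312,0,0,0]]}}

```text
time: 14.28
position: [0.4563, 0.0123, 0.0723]
ee_rot: [0.708, 0.706, 0.0, 0.0]
force: [0.3, 0.6, -1.8]
finger_gap: 0.595
grasp_force: 63.1
```

{"op": "tcp_steps", "data": {"moves": [[1,0,0,0,0,0,0],[1,0,0,0,0,0,0],[1,0,0,0,0,0,0],[1,0,0,0,0,0,0],[1,0,0,0,0,0,0]]}}

```text
time: 14.9
position: [0.4562, 0.0123, 0.0722]
ee_rot: [0.708, 0.706, -0.0, -0.0]
force: [-0.5, 0.5, 0.2]
finger_gap: 0.999
grasp_force: 0.0
```

{"op": "tcp_steps", "data": {"moves": [[1,0,0,-1.2,0,0,0],[1,0,0,-3.2,0,0,0],[1,0.4,0.04,-4.4,0,0,0],[1,2,0.28,-4.4,0,0,0],[1,4,0.56,-4.4,0,0,0]]}}

```text
time: 15.52
position: [0.4708, 0.1129, 0.1829]
ee_rot: [0.708, 0.706, 0.001, 0.0]
force: [1.3, 0.0, -0.2]
finger_gap: 1.001
grasp_force: 0.0
```

{"op": "tcp_steps", "data": {"moves": [[1,2,0.28,0,0,0,0],[1,4,0.56,0,0,0,0],[1,6,0.84,0,0,0,0],[1,8,1.16,0,0,0,0],[1,9.6,1.48,0,0,0,0]]}}

```text
time: 16.15
position: [0.5077, 0.3542, 0.1821]
ee_rot: [0.708, 0.707, -0.0, -0.0]
force: [0.7, -0.6, -0.1]
finger_gap: 0.999
grasp_force: 0.0
```

{"op": "tcp_steps", "data": {"moves": [[1,0.8,0.08,0,0,0,0],[1,0.8,0.08,1.6,0,0,0],[1,0.8,0.08,2.6,0,0,0],[1,0.8,0.08,2.6,0,0,0],[1,0.8,0.08,2.6,0,0,0]]}}

```text
time: 16.77
position: [0.5104, 0.3721, 0.1181]
ee_rot: [0.708, 0.706, 0.0, 0.0]
force: [-0.0, 0.8, 0.5]
finger_gap: 1.001
grasp_force: 0.0
```

{"op": "tcp_steps", "data": {"moves": [[1,0,0,0,0,0,0],[1,0,0,0,0,0,0]]}}

```text
time: 17.02
position: [0.5103, 0.3724, 0.1181]
ee_rot: [0.708, 0.706, 0.001, 0.0]
force: [-0.0, -0.1, -0.1]
finger_gap: 1.0
grasp_force: 0.0
```

Run:
```python
from h import *
from plant import arm;s=arm.read_state();print(s["position"],s["ee_rot"]);c=snap("wrist","w6")
```

```text
[0.51033384 0.37237853 0.11814394] [7.07856826e-01 7.06355605e-01 6.73679334e-04 1.39247077e-04]
```

View pics/w6.png

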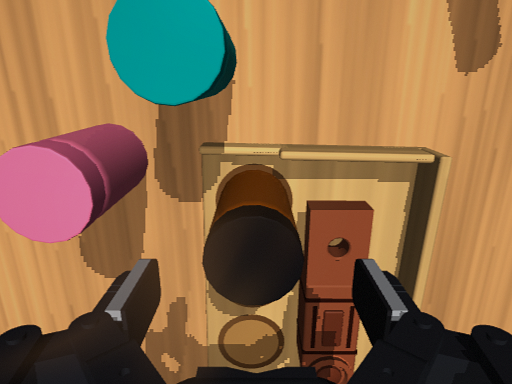

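The jar lid is centred at column 253, so I shift about -1.3 mm. The tin's ring is visible at (251,343).

Run:
```python
from h import *
c=load("w6.npz");print(w(c,251,343,.008),w(c,253.5,254,.098),w(c,338,247,.044))
```

```text
[0.50675148 0.24152223 0.008     ] [0.51021605 0.37537979 0.098     ] [0.56490593 0.35116464 0.044     ]
```

{"op": "tcp_steps", "data": {"moves": [[1,0,-0.052,0.6,0,0,0],[1,0,-0.052,1.2,0,0,0],[1,0,-0.052,1.72,0,0,0],[1,0,-0.052,1.72,0,0,0],[1,0,-0.052,1.72,0,0,0]]}}

```text
time: 17.7
position: [0.5087, 0.3723, 0.0742]
ee_rot: [0.708, 0.706, -0.0, -0.0]
force: [-0.4, -0.2, 0.3]
finger_gap: 0.997
grasp_force: 0.0
```

{"op": "tcp_steps", "data": {"moves": [[0,0,0,0,0,0,0],[0,0,0,0,0,0,0],[0,0,0,0,0,0,0],[0,0,0,0,0,0,0],[0,0,0,0,0,0,0]]}}

```text
time: 18.32
position: [0.5088, 0.3724, 0.0749]
ee_rot: [0.708, 0.706, 0.0, 0.0]
force: [-1.9, -0.1, 6.2]
finger_gap: 0.57
grasp_force: 61.4
```

{"op": "tcp_steps", "data": {"moves": [[0,0,0,0,0,0,0],[0,0,0,0,0,0,0]]}}

```text
time: 18.58
position: [0.5088, 0.3724, 0.0749]
ee_rot: [0.708, 0.706, 0.0, 0.0]
force: [-2.3, -1.1, 6.1]
finger_gap: 0.572
grasp_force: 61.4
```

Scaled: -0.13 m is -5.2, -0.1 m is -4.

{"op": "tcp_steps", "data": {"moves": [[0,0,0,-1.2,0,0,0],[0,0,0,-3.2,0,0,0],[0,-1.2,-0.2,-4,0,0,0],[0,-3.2,-0.52,-4,0,0,0],[0,-5.2,-0.88,-4,0,0,0]]}}

```text
time: 19.2
position: [0.486, 0.2412, 0.1747]
ee_rot: [0.708, 0.707, 0.0, 0.0]
force: [0.5, -0.1, -2.2]
finger_gap: 0.569
grasp_force: 62.8
```

{"op": "tcp_steps", "data": {"moves": [[0,-2,-0.36,0,0,0,0],[0,-4,-0.72,0,0,0,0],[0,-5.6,-1,0,0,0,0],[0,-6.32,-1.2,0,0,0,0],[0,-6.32,-1.2,0,0,0,0]]}}

```text
time: 19.82
position: [0.4559, 0.0836, 0.1744]
ee_rot: [0.708, 0.706, 0.0, 0.0]
force: [0.7, 0.8, -0.3]
finger_gap: 0.57
grasp_force: 62.8
```

{"op": "tcp_steps", "data": {"moves": [[0,0,0,1.2,0,0,0],[0,0,0,2.4,0,0,0],[0,0,0,3.4,0,0,0],[0,0,0,3.8,0,0,0],[0,0,0,3.8,0,0,0]]}}

```text
time: 20.45
position: [0.4561, 0.0849, 0.079]
ee_rot: [0.708, 0.707, -0.0, -0.0]
force: [0.9, 0.3, -3.0]
finger_gap: 0.569
grasp_force: 62.8
```

{"op": "tcp_steps", "data": {"moves": [[0,0,0,0.16,0,0,0],[0,0,0,0.28,0,0,0],[0,0,0,0.312,0,0,0],[0,0,0,0.312,0,0,0]]}}

```text
time: 20.95
position: [0.4561, 0.0843, 0.0716]
ee_rot: [0.708, 0.706, 0.0, 0.0]
force: [0.5, -0.3, -3.0]
finger_gap: 0.569
grasp_force: 62.8
```

{"op": "tcp_steps", "data": {"moves": [[1,0,0,0,0,0,0],[1,0,0,0,0,0,0],[1,0,0,0,0,0,0],[1,0,0,0,0,0,0],[1,0,0,0,0,0,0]]}}

```text
time: 21.58
position: [0.4561, 0.0843, 0.0714]
ee_rot: [0.708, 0.706, 0.0, 0.0]
force: [-1.0, 0.0, -0.8]
finger_gap: 1.003
grasp_force: 0.0
```

{"op": "tcp_steps", "data": {"moves": [[1,0,0,-1.2,0,0,0],[1,0,0,-3.2,0,0,0],[1,0.4,0.2,-4.4,0,0,0],[0.7,2,1,-4.4,0,0,0],[0.7,3.6,2,-4.4,0,0,0]]}}

```text
time: 22.2
position: [0.5068, 0.1751, 0.1822]
ee_rot: [0.708, 0.706, 0.0, 0.0]
force: [0.8, -0.6, -0.0]
finger_gap: 0.706
grasp_force: 0.0
```

{"op": "tcp_steps", "data": {"moves": [[0.7,2,1,0,0,0,0],[0.7,4,2,0,0,0,0],[0.7,4.52,2.32,0.8,0,0,0],[0.7,4.52,2.32,1.6,0,0,0],[0.7,4.52,2.32,1.6,0,0,0]]}}

```text
time: 22.82
position: [0.5633, 0.2868, 0.1398]
ee_rot: [0.708, 0.707, -0.002, -0.001]
force: [-0.7, -0.2, -0.7]
finger_gap: 0.7
grasp_force: 0.0
```

{"op": "tcp_steps", "data": {"moves": [[0.7,0,0,0,0,0,0],[0.7,0,0,0,0,0,0]]}}

```text
time: 23.08
position: [0.5649, 0.287, 0.1424]
ee_rot: [0.708, 0.706, 0.001, 0.0]
force: [0.3, -0.2, -0.4]
finger_gap: 0.706
grasp_force: 0.0
```

```bash
python3 - <<'E'
from h import *
from plant import arm;s=arm.read_state();print(s["position"],s["ee_rot"]);c=snap("wrist","w7");snap("top","t7")
E
```

```text
[0.56490523 0.28704546 0.14242974] [7.07939855e-01 7.06272398e-01 6.32062918e-04 2.46829056e-04]
```

View pics/w7.png

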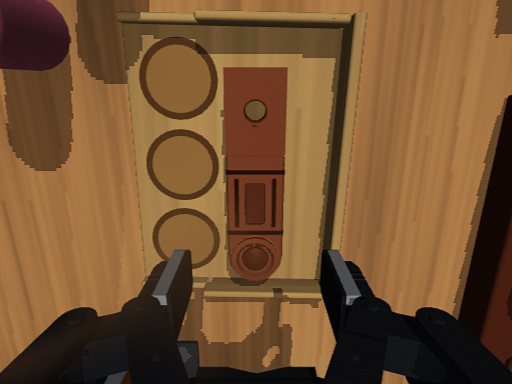

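All three rings are visible at (178,79), (183,164) and (186,238). The arm's hole is at (255,110) and its midline is at column 255, centred between the fingers.

Run:
```python
from h import *
c=load("w7.npz")
for p in [(178.5,79,.008),(183,164.5,.008),(186,238,.008),(255.5,110,.044),(255,257,.051),(224,67,.044),(287,67,.044)]: print(p,w(c,*p).round(4))
```

```text
(178.5, 79, 0.008) [0.5102 0.3706 0.008 ]
(183, 164.5, 0.008) [0.5089 0.3072 0.008 ]
(186, 238, 0.008) [0.5069 0.2437 0.008 ]
(255.5, 110, 0.044) [0.5659 0.3512 0.044 ]
(255, 257, 0.051) [0.5652 0.2492 0.051 ]
(224, 67, 0.044) [0.5466 0.3771 0.044 ]
(287, 67, 0.044) [0.5855 0.3769 0.044 ]
```

{"op": "tcp_steps", "data": {"moves": [[0.7,0.04,0,1.6,0,0,0],[0.7,0.04,0,3.2,0,0,0],[0.7,0.04,0,4,0,0,0],[0.7,0.04,0,4.36,0,0,0],[0.7,0.04,0,4.36,0,0,0]]}}

```text
time: 23.8
position: [0.5648, 0.2882, 0.0328]
ee_rot: [0.708, 0.706, 0.0, 0.0]
force: [0.1, -0.4, 0.1]
finger_gap: 0.698
grasp_force: 0.0
```

{"op": "tcp_steps", "data": {"moves": [[0.7,0,0,0,0,0,0],[0,0,0,0,0,0,0],[0,0,0,0,0,0,0],[0,0,0,0,0,0,0],[0,0,0,0,0,0,0]]}}

```text
time: 24.42
position: [0.5651, 0.2884, 0.0336]
ee_rot: [0.708, 0.706, 0.001, 0.0]
force: [-0.5, -1.1, 9.3]
finger_gap: 0.456
grasp_force: 60.9
```

{"op": "tcp_steps", "data": {"moves": [[0,0,0,0,0,0,0],[0,0,0,0,0,0,0]]}}

```text
time: 24.68
position: [0.5651, 0.2884, 0.0335]
ee_rot: [0.708, 0.706, 0.001, 0.0]
force: [-0.8, -1.3, 8.6]
finger_gap: 0.458
grasp_force: 60.9
```

Careful with the scale: shifts go in units of 25 mm. That gives: -0.08 m is -3.2, -0.17 m is -6.8.

{"op": "tcp_steps", "data": {"moves": [[0,0,0,-1.2,0,0,0],[0,0,0,-3.2,0,0,0],[0,0,0,-5.2,0,0,0],[0,0,0,-6.8,0,0,0],[0,0,0,-6.8,0,0,0]]}}

```text
time: 25.3
position: [0.5661, 0.2889, 0.2062]
ee_rot: [0.708, 0.706, 0.003, 0.001]
force: [0.1, -0.1, -3.0]
finger_gap: 0.459
grasp_force: 61.6
```

{"op": "tcp_steps", "data": {"moves": [[0,-2,-0.16,0,0,0,0.17],[0,-4.4,-0.32,0,0,0,0.35],[0,-6.8,-0.48,0,0,0,0.53],[0,-9.2,-0.64,0,0,0,0.71],[0,-11.2,-0.8,0,0,0,0.89]]}}

```text
time: 25.92
position: [0.5428, 0.0061, 0.2015]
ee_rot: [0.944, 0.33, -0.001, -0.0]
force: [0.9, -1.2, -2.1]
finger_gap: 0.461
grasp_force: 61.3
```

{"op": "tcp_steps", "data": {"moves": [[0,-2,1.12,0,0,0,0.18],[0,-4,2.24,0,0,0,0.36],[0,-6,3.4,0,0,0,0.54],[0,-8,4.56,0,0,0,0.72],[0,-10.08,5.76,0,0,0,0.892]]}}

```text
time: 26.55
position: [0.4368, -0.2634, 0.2016]
ee_rot: [0.994, -0.109, -0.0, -0.0]
force: [1.1, -1.4, -1.7]
finger_gap: 0.458
grasp_force: 61.3
```

{"op": "tcp_steps", "data": {"moves": [[0,0,0,0,0,0,0],[0,0,0,0,0,0,0],[0,0,0,0,0,0,0]]}}

```text
time: 26.92
position: [0.4383, -0.2611, 0.202]
ee_rot: [0.994, -0.105, -0.0, -0.0]
force: [0.3, -0.3, -2.2]
finger_gap: 0.459
grasp_force: 61.6
```

```bash
python3 - <<'E'
from h import *
from plant import arm;s=arm.read_state();q=s["ee_rot"];print(s["position"],q,np.degrees(2*np.arctan2(q[1],q[0])),s["joints"]);c=snap("wrist","w8")
cv2.imwrite("pics/w8b.png",cv2.resize(c["frame"][:,:,::-1],(800,600),interpolation=cv2.INTER_CUBIC))
E
```

```text
[ 0.43828342 -0.2610559   0.2020322 ] [ 9.94425291e-01 -1.05442747e-01 -3.26022772e-04 -2.48095911e-04] -12.105352380539813 [-5.96722638e-01  3.46828978e-01  1.96379815e+00  1.75964647e-04
  8.31774514e-01  1.18523337e+00]
```

View pics/w8b.png

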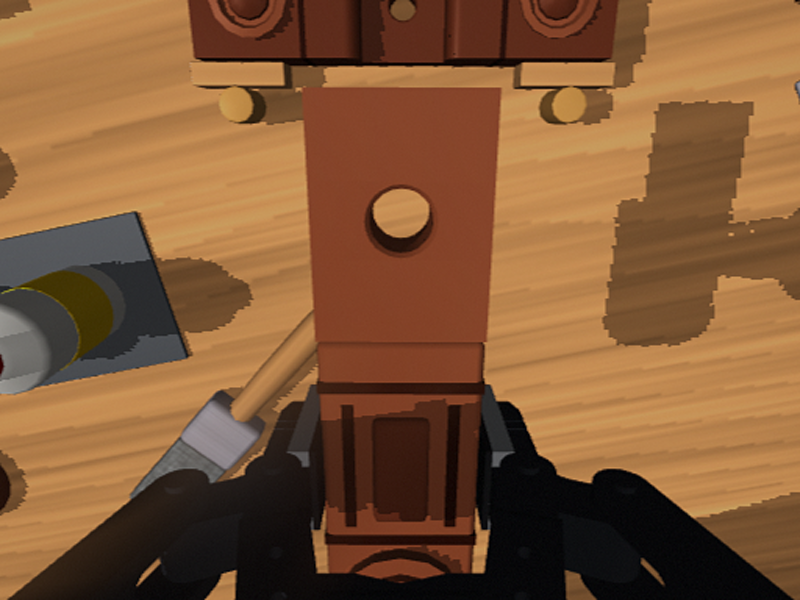

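The arm hole is at (400,220) and the rail hole at (403,9), with the rail edge parallel to the lap end. I'll compute the offset.

Run:
```python
from h import *
from plant import arm
c=load("w8.npz");q=lambda X,Y,z:w(c,(X+.5)/1.5625-.5,(Y+.5)/1.5625-.5,z)
# hole top ring: x 365..433, y 184..256
a=q(399.5,219,.2125);r=q(402.5,9,.018);e=(q(303,87,.2125)+q(501,87,.2125))/2;s=(q(316,342,.2125)+q(485,342,.2125))/2
f=[q(190,62,.036),q(615,62,.036)]
ba=[q(245,0,.036),q(555,0,.036)]
print(a,r,e,s,f)
d=f[1]-f[0];print("rail yaw",np.degrees(np.arctan2(d[1],d[0]))+90,"arm yaw",np.degrees(np.arctan2(*(e-s)[[1,0]])))
T=lambda d:tool(d).round(4)
print("a->r tool",T(r-a),"w1 rail",T(np.array([.578,-.2925,0])-a),"hole rel TCP",T(a-arm.read_state()["position"]))
print("shoulder to hole",T(a-s),"end",T(e-a), "front edge mid rel r",T(r-(f[0]+f[1])/2))
```

```text
[ 0.5009306 -0.2745609  0.2125   ] [ 0.57632112 -0.29203668  0.018     ] [ 0.52650468 -0.28059759  0.2125    ] [ 0.47298219 -0.26875122  0.2125    ] [array([ 0.57238184, -0.18175975,  0.036     ]), array([ 0.52725529, -0.39076081,  0.036     ])]
rail yaw -12.184001615785633 arm yaw -12.480319425772652
a->r tool [0.0775 0.0014 0.1945] w1 rail [0.0792 0.0015 0.2125] hole rel TCP [ 0.0639  0.0002 -0.0104]
shoulder to hole [ 0.0285 -0.0002 -0.    ] end [ 0.0263  0.0005 -0.    ] front edge mid rel r [0.0271 0.0001 0.018 ]
```

{"op": "tcp_steps", "data": {"moves": [[0,2,0.04,0,0,0,0],[0,3.06,0.056,0.8,0,0,0],[0,3.06,0.056,2.8,0,0,0],[0,3.06,0.056,4.4,0,0,0],[0,3.06,0.056,5.2,0,0,0]]}}

```text
time: 27.6
position: [0.5122, -0.2778, 0.0701]
ee_rot: [0.994, -0.105, -0.001, -0.001]
force: [-0.3, -0.6, -1.8]
finger_gap: 0.463
grasp_force: 61.6
```

{"op": "tcp_steps", "data": {"moves": [[0,0,0,0,0,0,0],[0,0,0,0,0,0,0],[0,0,0,0,0,0,0]]}}

```text
time: 27.98
position: [0.5134, -0.2799, 0.0736]
ee_rot: [0.994, -0.106, 0.001, 0.0]
force: [-0.4, -0.4, -2.4]
finger_gap: 0.459
grasp_force: 61.5
```

```bash
python3 - <<'E'
from h import *
from plant import arm
s=arm.read_state();q=s["ee_rot"];print(s["position"],np.degrees(2*np.arctan2(q[1],q[0])));c=snap("wrist","w9")
cv2.imwrite("pics/w9b.png",cv2.resize(c["frame"][:,:,::-1],(800,600),interpolation=cv2.INTER_CUBIC))
E
```

```text
[ 0.51342262 -0.279865    0.0736046 ] -12.184830175477304
```

View pics/w9b.png

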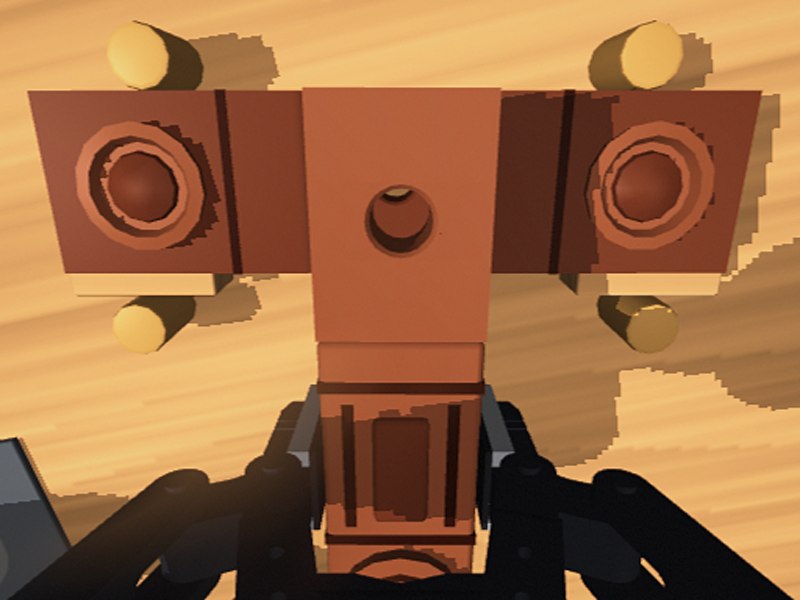

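The rosettes at (143,185) and (647,185) put the rail's middle about 5 px left of the lap's. I'll compute the correction.

Run:
```python
from h import *
from plant import arm
from scipy.optimize import least_squares as ls
c=load("w9.npz");k=1.5625;S=lambda a:(np.array(a)+.5)/k-.5
uv=S([[28,91],[762,91],[66,272]]+[[143,185.],[647,185.]]);
P=np.array([[.027,.105,.036],[.027,-.105,.036],[-.027,.105,.036],[0,.076,.040],[0,-.076,.040]])
def T(x): 
    Q=P.copy();Q[3,1]=x[3];Q[4,1]=-x[3];return Q@R.from_euler('z',x[2]).as_matrix().T+[x[0],x[1],0]
r=ls(lambda x:(pix(c,T(x))-uv).ravel(),[.578,-.292,-.2,.076],x_scale=[.01,.01,.1,.01]);print("rail",r.x,np.degrees(r.x[2]),r.fun.round(1))
zt=.0736-.0255+.036
q=lambda X,Y:w(c,*S([X,Y]),zt)
a=q(399.5,219);e=(q(303,87)+q(501,87))/2;s=(q(316,342)+q(485,342))/2
rr=np.array([r.x[0],r.x[1],zt])
print(a,"hole->rail",tool(rr-a).round(4),"from end",tool(rr-e).round(4)-[-.027,0,0],"from shoulder",tool(rr-s).round(4)-[.028,0,0])
```

```text
rail [ 0.57842556 -0.29271763 -0.21410353  0.07394417] -12.267228484223764 [-1.1 -1.2  1.5 -1.2 -1.1  0.5  0.3  1.5  0.3  1.5]
[ 0.57598375 -0.29343787  0.0841    ] hole->rail [ 0.0022 -0.0012  0.    ] from end [ 0.0029 -0.0018 -0.    ] from shoulder [ 0.0028 -0.0014  0.0001]
```

{"op": "tcp_steps", "data": {"moves": [[0,0.04,-0.056,0,0,0,0],[0,0.04,-0.056,0.4,0,0,0],[0,0.04,-0.056,0.8,0,0,0],[0,0.04,-0.056,0.8,0,0,0],[0,0.04,-0.056,0.8,0,0,0]]}}

```text
time: 28.65
position: [0.5138, -0.2785, 0.0522]
ee_rot: [0.994, -0.106, -0.0, -0.0]
force: [0.1, 0.2, -2.7]
finger_gap: 0.46
grasp_force: 61.6
```

{"op": "tcp_steps", "data": {"moves": [[0,0,0,0.32,0,0,0],[0,0,0,0.56,0,0,0],[0,0,0,0.56,0,0,0],[0,0,0,0.56,0,0,0]]}}

```text
time: 29.15
position: [0.5139, -0.2786, 0.0384]
ee_rot: [0.994, -0.106, -0.0, -0.0]
force: [-0.3, 0.2, -3.0]
finger_gap: 0.455
grasp_force: 61.6
```

{"op": "tcp_steps", "data": {"moves": [[0,0,0,0.12,0,0,0],[0,0,0,0.24,0,0,0],[0,0,0,0.24,0,0,0]]}}

```text
time: 29.52
position: [0.5138, -0.2785, 0.0321]
ee_rot: [0.994, -0.106, -0.0, -0.0]
force: [0.1, 0.2, -2.8]
finger_gap: 0.462
grasp_force: 61.6
```

No contact so far, so the lap is inside the notch without rubbing. I'll continue down to the seat.

Scaled: 0.005 m is 0.2, 0.003 m is 0.12.

{"op": "tcp_steps", "data": {"moves": [[0,0,0,0.12,0,0,0],[0,0,0,0.2,0,0,0],[0,0,0,0.2,0,0,0],[0,0,0,0.2,0,0,0]]}}

```text
time: 30.02
position: [0.5139, -0.2786, 0.0274]
ee_rot: [0.994, -0.106, -0.0, -0.0]
force: [-0.1, 0.3, -2.2]
finger_gap: 0.459
grasp_force: 61.6
```

{"op": "tcp_steps", "data": {"moves": [[0,0,0,0.04,0,0,0],[0,0,0,0.06,0,0,0],[0,0,0,0.06,0,0,0]]}}

```text
time: 30.4
position: [0.5139, -0.2785, 0.0258]
ee_rot: [0.994, -0.106, -0.0, -0.0]
force: [0.3, -0.2, -2.0]
finger_gap: 0.456
grasp_force: 61.6
```

{"op": "tcp_steps", "data": {"moves": [[0,0.032,0,0,0,0,0],[0,0.032,0,0,0,0,0],[0,0.032,0,0,0,0,0]]}}

```text
time: 30.78
position: [0.5147, -0.2787, 0.0259]
ee_rot: [0.994, -0.106, -0.0, -0.0]
force: [-0.0, -0.2, -1.6]
finger_gap: 0.456
grasp_force: 61.6
```

Scaled: 0.0008 m is 0.032, 0.0003 m is 0.012.

{"op": "tcp_steps", "data": {"moves": [[0,0.032,0,0.012,0,0,0],[0,0.032,0,0.012,0,0,0],[0,0.032,0,0.012,0,0,0]]}}

```text
time: 31.15
position: [0.5155, -0.2789, 0.0256]
ee_rot: [0.994, -0.106, 0.0, 0.0]
force: [-0.3, -0.8, -2.9]
finger_gap: 0.458
grasp_force: 61.9
```

{"op": "tcp_steps", "data": {"moves": [[0,0.024,0,0,0,0,0],[0,0.024,0,0,0,0,0],[0,0.024,0,0,0,0,0]]}}

```text
time: 31.52
position: [0.5161, -0.279, 0.0256]
ee_rot: [0.994, -0.106, -0.0, -0.0]
force: [-0.3, 0.5, -2.5]
finger_gap: 0.459
grasp_force: 61.9
```

Scaled: 0.0006 m is 0.024.

{"op": "tcp_steps", "data": {"moves": [[0,0,0,0.024,0,0,0],[0,0,0,0.024,0,0,0],[0,0,0,0.024,0,0,0]]}}

```text
time: 31.9
position: [0.5161, -0.279, 0.0255]
ee_rot: [0.994, -0.106, 0.0, 0.0]
force: [-3.2, 1.3, 9.6]
finger_gap: 0.457
grasp_force: 63.2
```

{"op": "tcp_steps", "data": {"moves": [[0,0.024,0,0.016,0,0,0],[0,0.024,0,0.016,0,0,0],[0,0.024,0,0.016,0,0,0]]}}

```text
time: 32.28
position: [0.5161, -0.279, 0.0255]
ee_rot: [0.994, -0.106, -0.0, -0.0]
force: [-7.9, 2.5, 20.6]
finger_gap: 0.457
grasp_force: 64.6
```

Run:
```python
from h import *
from plant import arm
c=snap("wrist","w10");cv2.imwrite("pics/w10b.png",cv2.resize(c["frame"][20:260,90:410,::-1],(800,600),interpolation=cv2.INTER_CUBIC))
```

```text
(no output)
```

View pics/w10b.png

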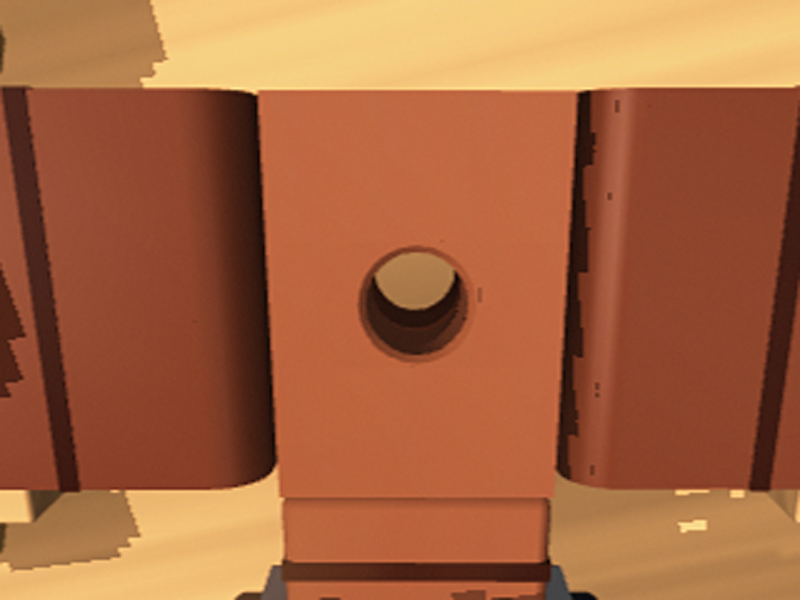

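The lap is flush in the notch with the holes lined up at (415,300). The shoulder line at row 497 against the rail front at 490 leaves about 1 mm. I'll ease the load and slide +x to close it.

Scaled: -0.0008 m is -0.032, 0.0006 m is 0.024.

{"op": "tcp_steps", "data": {"moves": [[0,0,0,-0.032,0,0,0],[0,0.024,0,-0.032,0,0,0],[0,0.024,0,-0.032,0,0,0]]}}

```text
time: 32.7
position: [0.517, -0.2792, 0.0256]
ee_rot: [0.994, -0.106, -0.0, -0.0]
force: [-4.7, 0.4, 8.0]
finger_gap: 0.459
grasp_force: 63.0
```

{"op": "tcp_steps", "data": {"moves": [[0,0.024,0,0,0,0,0],[0,0.024,0,0,0,0,0],[0,0.024,0,0,0,0,0]]}}

```text
time: 33.08
position: [0.5172, -0.2792, 0.0255]
ee_rot: [0.994, -0.106, -0.001, -0.0]
force: [-6.7, 1.4, 8.4]
finger_gap: 0.457
grasp_force: 63.2
```

{"op": "tcp_steps", "data": {"moves": [[0.7,0,0,0,0,0,0],[0.7,0,0,0,0,0,0],[0.7,0,0,0,0,0,0],[0.7,0,0,0,0,0,0]]}}

```text
time: 33.58
position: [0.5179, -0.2794, 0.0254]
ee_rot: [0.994, -0.106, 0.0, 0.0]
force: [-0.5, 0.5, 0.1]
finger_gap: 0.701
grasp_force: 0.0
```

{"op": "tcp_steps", "data": {"moves": [[0.7,0,0,-0.8,0,0,0],[0.7,0,0,-2.4,0,0,0],[0.7,0,0,-4.8,0,0,0],[0.7,0,0,-6.4,0,0,0],[0.7,0,0,-6.4,0,0,0]]}}

```text
time: 34.2
position: [0.5194, -0.2803, 0.1887]
ee_rot: [0.994, -0.106, 0.003, 0.001]
force: [0.5, 0.8, -0.6]
finger_gap: 0.7
grasp_force: 0.0
```

```bash
python3 -c "
from h import *
snap('wrist','w11')"
```

{"op": "tcp_steps", "data": {"moves": [[0.7,0.24,-2,0,0,0,0],[0.7,0.48,-4.4,0,0,0,0],[0.7,0.72,-6.8,0,0,0,0],[0.7,1,-8.8,0,0,0,0],[0.7,1.36,-10.8,0,0,0,0]]}}

```text
time: 34.88
position: [0.6077, -0.0209, 0.1837]
ee_rot: [0.994, -0.106, -0.001, 0.0]
force: [1.0, -0.4, 1.0]
finger_gap: 0.701
grasp_force: 0.0
```

{"op": "tcp_steps", "data": {"moves": [[0.7,0,-1.16,0,0,0,0],[0.7,0,-1.16,0,0,0,0],[0.7,0,-1.16,0,0,0,0],[0.7,0,-1.16,0,0,0,0]]}}

```text
time: 35.38
position: [0.6139, 0.0047, 0.1849]
ee_rot: [0.994, -0.107, -0.0, 0.0]
force: [-0.9, 0.6, -0.3]
finger_gap: 0.698
grasp_force: 0.0
```

Run:
```python
from h import *
from plant import arm
s=arm.read_state();q=s["ee_rot"];print(s["position"],q,np.degrees(2*np.arctan2(q[1],q[0])));c=snap("wrist","w12")
b=load("w11.npz")
cv2.imwrite("pics/w12b.png",np.hstack([cv2.resize(x["frame"][:,:,::-1],(400,300)) if i else cv2.resize(x["frame"][:,:,::-1],(400,300)) for i,x in enumerate([b,c])]))
```

```text
[0.61390969 0.00465591 0.18492252] [ 9.94268845e-01 -1.06907866e-01 -4.03855980e-04  8.90135618e-05] -12.27419719871744
```

View pics/w12b.png

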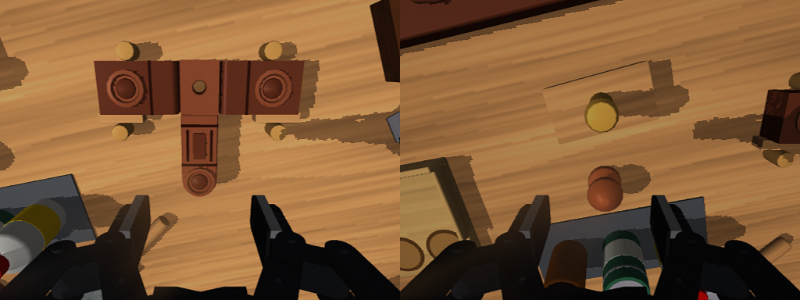

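Left: the arm is seated with its hole over the rail. Right: the pin's top is at (601,117) and the finial at (604,190) is undisturbed.

Run:
```python
from h import *
from plant import arm
c=load("w12.npz");f=c["frame"][110:190,220:300]
hsv=cv2.cvtColor(f,cv2.COLOR_RGB2HSV);m=((hsv[...,1]>150)&(hsv[...,2]>150)&(hsv[...,0]>20)&(hsv[...,0]<32)).astype(np.uint8)
n,l,st,ce=cv2.connectedComponentsWithStats(m);i=1+np.argmax(st[1:,4]);print(st[i],ce[i]+[220,110])
u,v=ce[i]+[220,110]
p=arm.read_state()["position"]
P=w(c,u,v,.106);print(P,tool(P-p).round(4))
b=load("w11.npz")
print("hole",w(b,199.5*1.28,87*1.28,.036))
```

```text
[ 20  23  15  26 187] [245.85561497 145.41176471]
[6.60332099e-01 6.14461575e-04 1.06000000e-01] [ 0.0462 -0.0059  0.0791]
hole [ 0.57935138 -0.29325864  0.036     ]
```

I've now viewed 15 pictures, one over the limit of 14, so from here on I'll measure numerically only.

Run:
```python
from h import *
from plant import arm
c=load("w12.npz");f=c["frame"]
lab=cv2.cvtColor(f,cv2.COLOR_RGB2HSV)
for r in range(112,176,3): print(r,' '.join("%d/%d"%(x[0],x[1]//10) for x in lab[r,228:290:4]))
```

```text
112 15/15 15/14 14/15 15/15 15/15 15/15 15/15 15/15 15/15 15/15 14/14 15/14 15/14 16/14 15/14 15/15
115 15/15 15/15 15/15 15/15 15/15 15/15 15/15 15/14 15/14 16/14 16/14 15/14 15/14 15/15 15/15 15/15
118 15/15 15/15 15/15 15/15 15/15 16/15 16/14 17/17 16/15 15/14 14/15 14/15 15/15 15/15 15/15 14/15
121 15/14 15/15 15/14 16/14 16/14 18/17 19/18 19/19 17/18 18/19 14/15 14/15 14/15 15/15 14/15 15/15
124 16/14 16/14 16/14 16/14 15/15 19/19 18/18 18/19 19/19 18/18 18/19 14/15 14/15 14/15 14/15 14/15
127 16/14 16/14 15/14 15/15 20/19 18/18 18/18 19/18 19/18 18/18 19/18 14/15 14/15 14/15 14/15 14/15
130 15/15 15/15 15/14 15/14 18/19 18/18 19/19 18/18 18/18 18/18 18/18 19/19 13/15 14/15 14/15 14/15
133 15/15 15/14 15/14 15/15 19/18 19/18 20/17 20/17 20/17 19/18 18/18 18/18 15/15 14/15 14/15 14/15
136 15/15 15/15 15/15 18/19 19/19 21/17 20/17 20/17 19/17 19/18 19/17 19/18 19/18 14/15 14/15 14/15
139 15/15 15/15 15/15 18/18 22/17 21/17 20/17 20/17 20/17 19/18 19/18 19/18 18/19 14/15 14/15 15/15
142 15/15 15/15 16/16 18/18 22/16 21/17 20/17 20/17 19/18 19/18 19/18 19/18 18/18 15/15 14/15 14/15

[... 399 characters left out ...]

157 15/15 14/14 14/15 19/19 20/18 20/18 19/18 19/18 19/18 19/18 19/18 19/18 18/18 15/15 15/14 15/15
160 15/15 15/15 15/15 16/16 20/18 20/18 19/18 19/18 19/18 19/18 19/18 19/18 15/15 15/15 15/15 14/15
163 15/15 15/14 15/15 15/15 19/19 19/18 19/18 19/18 19/18 19/18 19/18 19/19 15/15 15/15 14/15 15/15
166 16/15 16/14 16/14 15/14 14/15 18/18 19/18 19/18 19/18 19/18 16/17 15/15 15/14 16/14 17/14 17/14
169 15/14 15/15 15/15 15/15 14/14 15/15 15/15 16/16 15/15 15/15 17/14 17/14 18/14 18/13 18/13 18/13
172 14/15 15/15 15/15 15/15 15/15 15/15 15/15 17/14 17/13 18/14 18/13 18/13 18/13 18/13 18/13 18/13
175 15/15 15/15 15/15 14/15 18/14 18/14 18/13 18/13 18/13 18/13 18/13 18/13 18/13 18/14 17/14 16/14
```

Run:
```python
from h import *
from plant import arm
c=load("w12.npz");p=arm.read_state()["position"]
for z in(.09,.1): P=w(c,257.5,148,z);print(P,tool(P-p).round(4))
w2=load("w2.npz");print(w(w2,566/1.5625,535/1.5625,.095))
```

```text
[ 0.65434801 -0.00535732  0.09      ] [0.0416 0.0012 0.0951]
[ 0.65618411 -0.00571351  0.1       ] [0.0435 0.0011 0.0851]
[ 0.65741432 -0.01124233  0.095     ]
```

Scaled: 0.06 m is 2.4, 0.041 m is 1.64.

{"op": "tcp_steps", "data": {"moves": [[0.7,1.64,0.044,0,0,0,0],[0.7,1.64,0.044,1.2,0,0,0],[0.7,1.64,0.044,2.4,0,0,0],[0.7,1.64,0.044,2.4,0,0,0],[0.7,1.64,0.044,2.4,0,0,0]]}}

```text
time: 36.05
position: [0.6546, -0.0046, 0.1264]
ee_rot: [0.994, -0.107, 0.0, -0.0]
force: [-0.3, 0.4, 1.2]
finger_gap: 0.701
grasp_force: 0.0
```

{"op": "tcp_steps", "data": {"moves": [[0.7,0,0,0.8,0,0,0],[0.7,0,0,1.6,0,0,0],[0.7,0,0,2,0,0,0],[0.7,0,0,2,0,0,0],[0.7,0,0,2,0,0,0]]}}

```text
time: 36.67
position: [0.6544, -0.0041, 0.0757]
ee_rot: [0.994, -0.106, 0.0, -0.0]
force: [-0.3, 0.4, 0.2]
finger_gap: 0.701
grasp_force: 0.0
```

Run:
```python
from h import *
from plant import arm
s=arm.read_state();print(s["position"],s["force"]);c=snap("wrist","w13");f=c["frame"]
hs=cv2.cvtColor(f,cv2.COLOR_RGB2HSV)
m=((hs[...,1]>165)&(hs[...,0]>=17)&(hs[...,0]<25)&(hs[...,2]>90)).astype(np.uint8);m[:200]=0
m=cv2.morphologyEx(m,cv2.MORPH_OPEN,np.ones((5,5),np.uint8))
n,l,st,ce=cv2.connectedComponentsWithStats(m);i=1+np.argmax(st[1:,4]);print(st[i],ce[i])
for r in range(250,384,8):
    q=np.where(l[r]==i)[0];print(r,(q.min(),q.max()) if len(q) else None,end=' ')
```

```text
[ 0.65443736 -0.00409755  0.07567626] [-0.2538497   0.42514057  0.21600957]
[ 227  300   67   55 2892] [259.88865837 327.00587828]
250 None 258 None 266 None 274 None 282 None 290 None 298 None 306 (np.int64(239), np.int64(280)) 314 (np.int64(230), np.int64(288)) 322 (np.int64(228), np.int64(293)) 330 (np.int64(227), np.int64(292)) 338 (np.int64(230), np.int64(290)) 346 (np.int64(237), np.int64(283)) 354 (np.int64(252), np.int64(270)) 362 None 370 None 378 None
```

Run:
```python
from h import *
from plant import arm
c=load("w13.npz");p=arm.read_state()["position"]
for z in(.095,.1,.106): print(tool(w(c,260.3,327.5,z)-p).round(4))
```

```text
[-0.005   0.0018 -0.0192]
[-0.0009  0.0017 -0.0242]
[ 0.0042  0.0016 -0.0302]
```

{"op": "tcp_steps", "data": {"moves": [[0.7,0,0.06,0.06,0,0,0],[0.7,0,0.06,0.06,0,0,0],[0.7,0,0.06,0.06,0,0,0]]}}

```text
time: 37.1
position: [0.6539, -0.0056, 0.074]
ee_rot: [0.994, -0.106, 0.0, -0.0]
force: [-0.3, 1.0, -0.3]
finger_gap: 0.698
grasp_force: 0.0
```

{"op": "tcp_steps", "data": {"moves": [[0,0,0,0,0,0,0],[0,0,0,0,0,0,0],[0,0,0,0,0,0,0],[0,0,0,0,0,0,0],[0,0,0,0,0,0,0]]}}

```text
time: 37.72
position: [0.654, -0.0055, 0.0741]
ee_rot: [0.994, -0.106, 0.0, -0.0]
force: [-0.1, 1.4, 5.3]
finger_gap: 0.283
grasp_force: 58.0
```

{"op": "tcp_steps", "data": {"moves": [[0,0,0,0,0,0,0],[0,0,0,0,0,0,0],[0,0,0,0,0,0,0]]}}

```text
time: 38.1
position: [0.6539, -0.0055, 0.074]
ee_rot: [0.994, -0.106, 0.0, -0.0]
force: [-0.9, 3.7, 5.1]
finger_gap: 0.287
grasp_force: 58.0
```

{"op": "tcp_steps", "data": {"moves": [[0,0,0,-0.6,0,0,0],[0,0,0,-1.6,0,0,0],[0,0,0,-3.2,0,0,0],[0,0,0,-4.4,0,0,0],[0,-1.6,0,-4.4,0,0,0]]}}

```text
time: 38.72
position: [0.6178, 0.0023, 0.1872]
ee_rot: [0.994, -0.107, 0.003, -0.0]
force: [-0.6, 0.4, -1.7]
finger_gap: 0.286
grasp_force: 58.2
```

{"op": "tcp_steps", "data": {"moves": [[0,-0.8,0,0,0,0,0],[0,-0.8,0,0,0,0,0],[0,-0.8,0,0,0,0,0],[0,-0.8,0,0,0,0,0]]}}

```text
time: 39.22
position: [0.596, 0.0069, 0.184]
ee_rot: [0.994, -0.106, 0.0, 0.0]
force: [0.1, 0.2, -1.7]
finger_gap: 0.282
grasp_force: 58.2
```

Run:
```python
from h import *
from plant import arm
s=arm.read_state();p=s["position"];print(p,2*np.degrees(np.arctan2(s["ee_rot"][1],s["ee_rot"][0])),s["force"]);c=snap("wrist","w14");g=cv2.cvtColor(c["frame"],cv2.COLOR_RGB2GRAY)
uv=pix(c,[[.6539,-.0055,.036]])[0];print(uv)
u,v=uv.astype(int)
print(g[v-24:v+25:2,u-30:u+31:2])
```

```text
[0.5959947  0.0068912  0.18398716] -12.223364809020445 [ 0.14763904  0.23071221 -1.71948257]
[255.59958087 113.60831253]
[[131 130 129 128 126 125 124 123 122 124 124 125 125 126 127 129 129 130
  132 132 134 135 136 138 137 136 138 134 136 135 134]
 [128 126 125 124 123 124 125 126 125 127 127 129 131 131 132 133 134 135
  136 136 137 137 136 136 135 135 134 133 133 132 132]
 [125 126 126 126 128 128 128 130 131 131 133 132 135 136 135 136 137 138
  138 136 137 135 134 134 134 133 132 132 131 130 131]
 [128 128 127 130 131 132 132 133 135 135 136 136 139 137 137 137 135 136
  135 135 134 132 133 131 132 132 132 133 132 133 132]
 [130 131 132 133 134 135 135 137 138 138 138 136 136 137 135 135 135 135
  134 134 133 130 132 132 133 133 133 133 133 133 134]
 [134 136 134 136 137 137 138 138 137 136 136 135 
[... 1830 characters left out ...]
  128 124 123 122 121 123 124 125 126 127 128 129 130]
 [135 137 137 137 137 137 136 138 137 135 132 132 130 129 126 125 125 124
  121 122 124 125 126 127 128 128 130 130 132 132 133]
 [137 136 138 137 136 136 133 131 129 129 127 125 124 123 122 121 124 124
  126 127 129 129 130 129 130 131 133 135 134 135 135]
 [136 135 133 131 130 129 128 126 124 123 121 123 124 123 126 127 128 130
  128 130 131 130 133 133 135 136 137 139 136 135 133]
 [131 130 129 128 125 124 123 121 122 126 125 127 128 130 129 130 132 131
  133 133 135 134 136 138 137 134 134 132 131 129 127]
 [126 124 123 122 123 125 127 127 128 127 130 129 130 132 133 133 135 135
  138 137 137 135 134 131 131 129 127 126 125 123 123]]
```

Scaled: -0.0156 m is -0.624, 0.27 m is 10.8.

{"op": "tcp_steps", "data": {"moves": [[0,-0.12,2,0,0,0,0],[0,-0.24,4.4,0,0,0,0],[0,-0.36,6.8,0,0,0,0],[0,-0.48,8.8,0,0,0,0],[0,-0.624,10.8,0,0,0,0]]}}

```text
time: 39.9
position: [0.5225, -0.2555, 0.1838]
ee_rot: [0.994, -0.107, 0.0, 0.0]
force: [0.9, -0.2, -0.5]
finger_gap: 0.286
grasp_force: 58.4
```

{"op": "tcp_steps", "data": {"moves": [[0,0,1.056,0,0,0,0],[0,0,1.056,0,0,0,0],[0,0,1.056,0,0,0,0],[0,0,1.056,0,0,0,0]]}}

```text
time: 40.4
position: [0.5175, -0.2784, 0.1838]
ee_rot: [0.994, -0.106, -0.0, -0.0]
force: [0.1, 0.6, -1.2]
finger_gap: 0.286
grasp_force: 58.5
```

Create hole.py:
```python
from h import *
from plant import arm
import sys
s=arm.read_state();p=s["position"];print(p,2*np.degrees(np.arctan2(s["ee_rot"][1],s["ee_rot"][0])),s["force"]);c=snap("wrist",sys.argv[1])
for f in ["w14.npz",sys.argv[1]+".npz"]:
    g=cv2.cvtColor(load(f)["frame"],cv2.COLOR_RGB2GRAY)[60:170,200:310]
    k=cv2.HoughCircles(cv2.resize(g,None,fx=4,fy=4,interpolation=cv2.INTER_CUBIC),cv2.HOUGH_GRADIENT,1.2,60,param1=120,param2=18,minRadius=24,maxRadius=50)
    if k is None: print(f,None);continue
    print(f,[(200+a/4,60+b/4,r/4) for a,b,r in k[0][:4].round(1)])
```

```bash
python3 hole.py w15
```

Run:
```python
from h import *
g=cv2.cvtColor(load("w15.npz")["frame"],cv2.COLOR_RGB2GRAY);print(g[84:140:2,226:288:2])
```

```text
[ 0.51751353 -0.27839539  0.18381255] -12.158429002859862 [ 0.12121775  0.57805402 -1.22140832]
w14.npz [(np.float32(254.75), np.float32(111.45), np.float32(8.75))]
w15.npz [(np.float32(257.45), np.float32(107.25), np.float32(7.525)), (np.float32(225.65), np.float32(135.15), np.float32(8.75))]
[[28 23 18 80 88 88 87 89 88 88 87 90 87 89 88 89 90 90 90 89 89 90 89 89
  89 90 90 89 91 43 16]
 [30 25 17 80 90 90 88 89 89 89 89 89 89 89 91 89 88 88 90 90 88 89 88 89
  90 88 90 90 90 28 18]
 [31 23 18 79 89 89 89 88 88 89 86 88 88 89 89 89 89 89 89 90 89 90 90 90
  89 88 89 89 92 29 16]
 [31 21 19 72 89 89 90 89 90 89 90 89 88 89 88 88 88 89 88 89 90 89 89 89
  89 89 89 90 90 28 36]
 [30 23 18 75 88 89 90 89 89 89 88 88 88 89 89 87 89 88 89 89 89 89 89 89
  89 88 89 87 91 30 36]
 [31 23 17 76 88 88 87 89 88 8
[... 1524 characters left out ...]
 89 71  9 48]
 [33 24 16 59 88 87 88 86 86 87 86 87 87 87 88 87 88 87 87 88 87 89 88 88
  89 88 88 89 71 10 40]
 [35 26 17 56 87 87 87 86 86 88 87 86 85 87 88 87 87 87 88 87 88 87 88 88
  88 89 88 89 71 11 39]
 [35 27 17 45 89 87 86 87 87 87 88 88 89 86 86 87 87 87 88 89 89 88 89 88
  89 88 89 88 63 14 39]
 [36 28 17 45 87 87 87 88 88 86 87 86 86 88 87 87 87 88 87 87 87 88 88 87
  88 88 89 89 63 12 41]
 [35 27 17 46 89 86 87 87 88 86 88 86 88 86 86 86 86 89 88 88 88 87 88 88
  89 88 88 89 62 13 41]
 [37 26 18 45 88 87 87 86 88 87 87 86 86 86 88 87 86 89 89 87 88 88 88 88
  87 88 88 89 63 14 50]
 [37 28 19 46 87 87 86 87 86 87 87 87 87 86 87 87 88 87 87 88 87 87 86 88
  88 87 87 90 63 13 51]]
```

Scaled: 0.0015 m is 0.06, 0.0623 m is 2.492.

{"op": "tcp_steps", "data": {"moves": [[0,1.2,0.06,0,0,0,0],[0,2.492,0.06,0,0,0,0],[0,2.492,0.06,1.2,0,0,0],[0,2.492,0.06,2.2,0,0,0],[0,2.492,0.06,2.2,0,0,0]]}}

```text
time: 41.08
position: [0.577, -0.2926, 0.1272]
ee_rot: [0.994, -0.106, -0.002, -0.001]
force: [0.8, -0.6, -0.9]
finger_gap: 0.285
grasp_force: 58.4
```

{"op": "tcp_steps", "data": {"moves": [[0,0,0,0,0,0,0],[0,0,0,0.32,0,0,0],[0,0,0,0.64,0,0,0],[0,0,0,0.96,0,0,0],[0,0,0,0.96,0,0,0]]}}

```text
time: 41.7
position: [0.5773, -0.2937, 0.104]
ee_rot: [0.994, -0.106, -0.001, -0.0]
force: [-0.4, 0.5, -1.1]
finger_gap: 0.286
grasp_force: 58.4
```

Scaled: 0.01 m is 0.4, 0.008 m is 0.32.

{"op": "tcp_steps", "data": {"moves": [[0,0,0,0.16,0,0,0],[0,0,0,0.32,0,0,0],[0,0,0,0.4,0,0,0],[0,0,0,0.4,0,0,0]]}}

```text
time: 42.2
position: [0.5778, -0.2939, 0.0948]
ee_rot: [0.994, -0.106, -0.0, -0.0]
force: [0.0, -1.0, -1.0]
finger_gap: 0.285
grasp_force: 58.4
```

{"op": "tcp_steps", "data": {"moves": [[0,0,0,0.16,0,0,0],[0,0,0,0.32,0,0,0],[0,0,0,0.32,0,0,0],[0,0,0,0.32,0,0,0]]}}

```text
time: 42.7
position: [0.5778, -0.2939, 0.0869]
ee_rot: [0.994, -0.106, -0.0, -0.0]
force: [-0.5, 0.1, -0.3]
finger_gap: 0.285
grasp_force: 58.4
```

Free so far (tip at about 15 mm), so I continue.

Scaled: 0.008 m is 0.32, 0.006 m is 0.24.

{"op": "tcp_steps", "data": {"moves": [[0,0,0,0.12,0,0,0],[0,0,0,0.24,0,0,0],[0,0,0,0.32,0,0,0],[0,0,0,0.32,0,0,0]]}}

```text
time: 43.2
position: [0.5777, -0.2939, 0.0787]
ee_rot: [0.994, -0.106, -0.0, -0.0]
force: [-0.3, 0.5, -1.3]
finger_gap: 0.287
grasp_force: 58.4
```

{"op": "tcp_steps", "data": {"moves": [[0,0,0,0.08,0,0,0],[0,0,0,0.14,0,0,0],[0,0,0,0.14,0,0,0],[0,0,0,0.14,0,0,0]]}}

```text
time: 43.7
position: [0.5778, -0.2939, 0.0754]
ee_rot: [0.994, -0.106, -0.0, -0.0]
force: [-0.7, 1.2, -1.5]
finger_gap: 0.284
grasp_force: 58.4
```

{"op": "tcp_steps", "data": {"moves": [[0,0,0,0.04,0,0,0],[0,0,0,0.04,0,0,0],[0,0,0,0.04,0,0,0]]}}

```text
time: 44.08
position: [0.5778, -0.2939, 0.0744]
ee_rot: [0.994, -0.106, -0.0, -0.0]
force: [-1.7, 1.0, -2.3]
finger_gap: 0.283
grasp_force: 58.4
```

Scaled: 0.0008 m is 0.032.

{"op": "tcp_steps", "data": {"moves": [[0,0,0,0.032,0,0,0],[0,0,0,0.032,0,0,0],[0,0,0,0.032,0,0,0]]}}

```text
time: 44.45
position: [0.5778, -0.2939, 0.074]
ee_rot: [0.994, -0.106, 0.0, 0.0]
force: [-3.8, 2.2, 7.0]
finger_gap: 0.285
grasp_force: 59.1
```

{"op": "tcp_steps", "data": {"moves": [[0,0,0,0.024,0,0,0],[0,0,0,0.024,0,0,0],[0,0,0,0.024,0,0,0]]}}

```text
time: 44.82
position: [0.5779, -0.2939, 0.074]
ee_rot: [0.994, -0.106, 0.0, 0.0]
force: [-4.9, 3.0, 15.5]
finger_gap: 0.287
grasp_force: 59.8
```

The collar is on the wood at the expected height (TCP at 74 mm, 15 N reaction). I'm releasing and going to the bottle.

{"op": "tcp_steps", "data": {"moves": [[0.6,0,0,0,0,0,0],[0.6,0,0,0,0,0,0],[0.6,0,0,0,0,0,0],[0.6,0,0,0,0,0,0]]}}

```text
time: 45.32
position: [0.5778, -0.2939, 0.0729]
ee_rot: [0.994, -0.106, -0.0, -0.0]
force: [1.0, -0.3, -0.9]
finger_gap: 0.602
grasp_force: 0.0
```

{"op": "tcp_steps", "data": {"moves": [[0.6,0,0,-0.8,0,0,0],[0.6,0,0,-2,0,0,0],[0.6,0,0,-4,0,0,0],[0.6,0,0,-4.8,0,0,0],[0.6,0,0,-4.8,0,0,0]]}}

```text
time: 45.95
position: [0.5789, -0.2945, 0.1962]
ee_rot: [0.994, -0.106, 0.002, 0.001]
force: [-0.1, -1.1, -0.0]
finger_gap: 0.601
grasp_force: 0.0
```

{"op": "tcp_steps", "data": {"moves": [[1,-0.8,-0.8,0,0,0,-0.17],[1,-1.6,-1.6,0,0,0,-0.35],[1,-2.4,-2.6,0,0,0,-0.53],[1,-3,-3.4,0,0,0,-0.71],[1,-3.32,-4.08,0,0,0,-0.89]]}}

```text
time: 46.58
position: [0.5172, -0.1756, 0.1928]
ee_rot: [0.942, 0.335, -0.0, -0.0]
force: [-0.1, -0.6, 0.4]
finger_gap: 0.997
grasp_force: 0.0
```

{"op": "tcp_steps", "data": {"moves": [[1,0.2,-1,0,0,0,-0.18],[1,0.4,-2,0,0,0,-0.36],[1,0.6,-3.2,0,0,0,-0.54],[1,0.8,-4.4,0,0,0,-0.72],[1,1,-5.2,0,0,0,-0.891]]}}

```text
time: 47.2
position: [0.455, -0.0586, 0.1928]
ee_rot: [0.706, 0.708, -0.0, -0.001]
force: [0.2, -0.5, 0.4]
finger_gap: 1.0
grasp_force: 0.0
```

{"op": "tcp_steps", "data": {"moves": [[1,0,0,0,0,0,0],[1,0,0,0,0,0,0],[1,0,0,0,0,0,0]]}}

```text
time: 47.58
position: [0.4567, -0.0603, 0.193]
ee_rot: [0.709, 0.705, 0.0, 0.0]
force: [0.0, 0.3, 0.2]
finger_gap: 1.002
grasp_force: 0.0
```

Create to.py:
```python
import sys
from h import *
from plant import arm
s=arm.read_state();q=s["ee_rot"];T=np.array(eval(sys.argv[1]))
print(s["position"].round(4),"yaw",round(np.degrees(2*np.arctan2(q[1],q[0])),2),"shift",tool(T-s["position"]).round(4))
```

```bash
python3 to.py '[.4564,-.0602,.070]'
```

```text
[ 0.4567 -0.0603  0.193 ] yaw 89.68 shift [ 1.00e-04 -4.00e-04  1.23e-01]
```

Scaled: 0.122 m is 4.88, 0.105 m is 4.2.

{"op": "tcp_steps", "data": {"moves": [[1,0,0,1.2,0,0,0],[1,0,0,2.8,0,0,0],[1,0,0,4.2,0,0,0],[1,0,0,4.88,0,0,0],[1,0,0,4.88,0,0,0]]}}

```text
time: 48.2
position: [0.4557, -0.06, 0.0699]
ee_rot: [0.709, 0.705, -0.001, -0.001]
force: [0.1, 0.7, -0.1]
finger_gap: 0.999
grasp_force: 0.0
```

{"op": "tcp_steps", "data": {"moves": [[1,0,0,0,0,0,0],[1,0,0,0,0,0,0],[0,0,0,0,0,0,0],[0,0,0,0,0,0,0],[0,0,0,0,0,0,0]]}}

```text
time: 48.82
position: [0.4567, -0.0597, 0.0716]
ee_rot: [0.708, 0.706, 0.0, 0.0]
force: [-0.7, 1.4, 13.6]
finger_gap: 0.565
grasp_force: 59.5
```

{"op": "tcp_steps", "data": {"moves": [[0,0,0,0,0,0,0],[0,0,0,0,0,0,0],[0,0,0,0,0,0,0],[0,0,0,0,0,0,0]]}}

```text
time: 49.32
position: [0.4566, -0.0597, 0.0716]
ee_rot: [0.708, 0.706, 0.0, 0.0]
force: [-0.4, -0.3, 13.6]
finger_gap: 0.564
grasp_force: 59.5
```

```bash
python3 to.py '[.5063,.2420,.0733]'
```

```text
[ 0.4566 -0.0597  0.0716] yaw 89.83 shift [ 0.3019  0.0487 -0.0017]
```

{"op": "tcp_steps", "data": {"moves": [[0,0,0,-1.2,0,0,0],[0,0,0,-3.2,0,0,0],[0,0,0,-4,0,0,0],[0,0,0,-4,0,0,0]]}}

```text
time: 49.82
position: [0.4572, -0.0598, 0.1724]
ee_rot: [0.708, 0.706, 0.001, 0.001]
force: [-0.2, -0.4, -1.0]
finger_gap: 0.564
grasp_force: 63.1
```

```bash
python3 to.py '[.5063,.2420,.0733]'
```

```text
[ 0.4572 -0.0598  0.1724] yaw 89.83 shift [0.302  0.0479 0.0991]
```

Careful with the scale: shifts go in units of 25 mm. That gives: 0.22 m is 8.8, 0.17 m is 6.8.

{"op": "tcp_steps", "data": {"moves": [[0,0.8,0.12,-1.6,0,0,0],[0,2.8,0.44,-1.6,0,0,0],[0,4.8,0.76,-1.6,0,0,0],[0,6.8,1.08,-1.6,0,0,0],[0,8.8,1.4,-1.6,0,0,0]]}}

```text
time: 50.45
position: [0.4915, 0.1618, 0.2097]
ee_rot: [0.708, 0.706, -0.001, -0.0]
force: [1.1, -0.3, -1.0]
finger_gap: 0.568
grasp_force: 63.2
```

{"op": "tcp_steps", "data": {"moves": [[0,2,0.32,0,0,0,0],[0,3.3,0.54,1.2,0,0,0],[0,3.3,0.54,2.8,0,0,0],[0,3.3,0.54,4,0,0,0],[0,3.3,0.54,4.8,0,0,0]]}}

```text
time: 51.08
position: [0.5043, 0.2423, 0.088]
ee_rot: [0.708, 0.706, -0.002, -0.001]
force: [-0.3, -0.5, -0.9]
finger_gap: 0.566
grasp_force: 63.2
```

{"op": "tcp_steps", "data": {"moves": [[0,0,0,0,0,0,0],[0,0,0,0,0,0,0],[0,0,0,0,0,0,0]]}}

```text
time: 51.45
position: [0.5062, 0.2428, 0.0918]
ee_rot: [0.708, 0.706, 0.001, 0.0]
force: [0.0, -0.5, -1.3]
finger_gap: 0.566
grasp_force: 63.1
```

```bash
python3 to.py '[.5063,.2423,.0756]'
```

```text
[0.5062 0.2428 0.0918] yaw 89.82 shift [-0.0005  0.      0.0162]
```

{"op": "tcp_steps", "data": {"moves": [[0,-0.02,0,0.24,0,0,0],[0,-0.02,0,0.44,0,0,0],[0,-0.02,0,0.52,0,0,0],[0,-0.02,0,0.52,0,0,0]]}}

```text
time: 51.95
position: [0.5056, 0.2421, 0.0778]
ee_rot: [0.708, 0.706, -0.0, -0.0]
force: [-0.1, 0.3, -1.4]
finger_gap: 0.563
grasp_force: 63.1
```

{"op": "tcp_steps", "data": {"moves": [[0,0,0,0.08,0,0,0],[0,0,0,0.14,0,0,0],[0,0,0,0.14,0,0,0],[0,0,0,0.14,0,0,0]]}}

```text
time: 52.45
position: [0.506, 0.2423, 0.0756]
ee_rot: [0.708, 0.706, 0.0, 0.0]
force: [-4.0, -2.2, 20.4]
finger_gap: 0.565
grasp_force: 65.4
```

```bash
python3 to.py '[.5063,.2423,.0756]'
```

```text
[0.506  0.2423 0.0756] yaw 89.83 shift [-0.      0.0003 -0.    ]
```

Scaled: -0.0012 m is -0.048.

{"op": "tcp_steps", "data": {"moves": [[0,0,0,-0.048,0,0,0],[0,0,0,-0.048,0,0,0]]}}

```text
time: 52.7
position: [0.5058, 0.2422, 0.0757]
ee_rot: [0.708, 0.706, 0.0, 0.0]
force: [0.6, -0.1, -1.2]
finger_gap: 0.563
grasp_force: 63.0
```

{"op": "tcp_steps", "data": {"moves": [[1,0,0,0,0,0,0],[1,0,0,0,0,0,0],[1,0,0,0,0,0,0],[1,0,0,0,0,0,0],[1,0,0,0,0,0,0]]}}

```text
time: 53.32
position: [0.5058, 0.2422, 0.0757]
ee_rot: [0.708, 0.706, -0.0, -0.0]
force: [-0.3, -0.4, 0.0]
finger_gap: 1.004
grasp_force: 0.0
```

{"op": "tcp_steps", "data": {"moves": [[1,0,0,-1.2,0,0,0],[1,0,0,-3.2,0,0,0],[1,0,0,-4.8,0,0,0],[1,-1.6,-0.36,-4.8,0,0,0],[1,-3.6,-0.8,-4.8,0,0,0]]}}

```text
time: 53.95
position: [0.4856, 0.1519, 0.1963]
ee_rot: [0.708, 0.707, 0.001, 0.0]
force: [0.4, 0.4, -0.3]
finger_gap: 1.001
grasp_force: 0.0
```

{"op": "tcp_steps", "data": {"moves": [[1,-2,-0.44,0,0,0,0],[1,-4,-0.88,0,0,0,0],[1,-5.6,-1.2,0,0,0,0],[1,-5.6,-1.2,0,0,0,0],[1,-5.6,-1.2,0,0,0,0]]}}

```text
time: 54.58
position: [0.4553, 0.0125, 0.1958]
ee_rot: [0.708, 0.706, 0.0, 0.0]
force: [-0.5, -0.3, -0.2]
finger_gap: 1.003
grasp_force: 0.0
```

{"op": "tcp_steps", "data": {"moves": [[1,0,0,0,0,0,0],[1,0,0,0,0,0,0]]}}

```text
time: 54.82
position: [0.4552, 0.0131, 0.1956]
ee_rot: [0.708, 0.707, -0.0, -0.0]
force: [0.1, -0.4, 0.1]
finger_gap: 0.998
grasp_force: 0.0
```

```bash
python3 to.py '[.4562,.0123,.0722]'
```

```text
[0.4552 0.0131 0.1956] yaw 89.91 shift [-0.0008  0.001   0.1234]
```

Scaled: 0.122 m is 4.88, 0.105 m is 4.2.

{"op": "tcp_steps", "data": {"moves": [[1,-0.032,0.04,1.2,0,0,0],[1,-0.032,0.04,2.8,0,0,0],[1,-0.032,0.04,4.2,0,0,0],[1,-0.032,0.04,4.88,0,0,0],[1,-0.032,0.04,4.88,0,0,0]]}}

```text
time: 55.45
position: [0.4553, 0.012, 0.0727]
ee_rot: [0.708, 0.706, -0.001, -0.001]
force: [0.0, -0.2, -0.1]
finger_gap: 0.998
grasp_force: 0.0
```

{"op": "tcp_steps", "data": {"moves": [[1,0,0,0,0,0,0],[1,0,0,0,0,0,0],[0,0,0,0,0,0,0],[0,0,0,0,0,0,0],[0,0,0,0,0,0,0]]}}

```text
time: 56.08
position: [0.4562, 0.0115, 0.0743]
ee_rot: [0.708, 0.706, 0.0, 0.0]
force: [-3.1, 0.4, 14.4]
finger_gap: 0.595
grasp_force: 59.5
```

{"op": "tcp_steps", "data": {"moves": [[0,0,0,0,0,0,0],[0,0,0,0,0,0,0],[0,0,0,0,0,0,0],[0,0,0,0,0,0,0]]}}

```text
time: 56.58
position: [0.4562, 0.0115, 0.0743]
ee_rot: [0.708, 0.706, 0.0, 0.0]
force: [-3.2, -0.1, 14.4]
finger_gap: 0.594
grasp_force: 59.5
```

```bash
python3 to.py '[.508,.3094,.0756]'
```

```text
[0.4562 0.0115 0.0743] yaw 89.83 shift [ 0.298   0.0509 -0.0013]
```

{"op": "tcp_steps", "data": {"moves": [[0,0,0,-1.2,0,0,0],[0,0,0,-3.2,0,0,0],[0,0,0,-5.2,0,0,0],[0,0,0,-6,0,0,0],[0,0,0,-6,0,0,0]]}}

```text
time: 57.2
position: [0.4568, 0.0115, 0.2249]
ee_rot: [0.708, 0.706, 0.001, 0.001]
force: [0.1, -0.5, -3.5]
finger_gap: 0.594
grasp_force: 63.5
```

```bash
python3 to.py '[.508,.3094,.0756]'
```

```text
[0.4568 0.0115 0.2249] yaw 89.83 shift [0.2981 0.0498 0.1494]
```

{"op": "tcp_steps", "data": {"moves": [[0,2,0.34,0,0,0,0],[0,4,0.68,0,0,0,0],[0,6,1.02,0,0,0,0],[0,8,1.36,0,0,0,0],[0,10,1.7,0,0,0,0]]}}

```text
time: 57.82
position: [0.4987, 0.2628, 0.2217]
ee_rot: [0.708, 0.706, -0.001, -0.0]
force: [1.1, -0.2, -0.5]
finger_gap: 0.593
grasp_force: 63.5
```

{"op": "tcp_steps", "data": {"moves": [[0,1.2,0.2,0,0,0,0],[0,1.892,0.32,0,0,0,0],[0,1.892,0.32,1.2,0,0,0],[0,1.892,0.32,2.4,0,0,0],[0,1.892,0.32,2.4,0,0,0]]}}

```text
time: 58.45
position: [0.5058, 0.3072, 0.1611]
ee_rot: [0.708, 0.706, -0.003, -0.001]
force: [0.3, 0.8, -1.7]
finger_gap: 0.589
grasp_force: 63.4
```

{"op": "tcp_steps", "data": {"moves": [[0,0,0,1.2,0,0,0],[0,0,0,2.4,0,0,0],[0,0,0,2.8,0,0,0],[0,0,0,2.8,0,0,0],[0,0,0,2.8,0,0,0]]}}

```text
time: 59.08
position: [0.5082, 0.309, 0.095]
ee_rot: [0.708, 0.706, 0.001, 0.0]
force: [-0.3, -0.5, -3.7]
finger_gap: 0.591
grasp_force: 63.5
```

{"op": "tcp_steps", "data": {"moves": [[0,0,0,0,0,0,0],[0,0,0,0,0,0,0]]}}

```text
time: 59.32
position: [0.5077, 0.3088, 0.0943]
ee_rot: [0.708, 0.706, 0.0, 0.0]
force: [-0.6, 0.2, -2.7]
finger_gap: 0.596
grasp_force: 63.5
```

```bash
python3 to.py '[.508,.3086,.0783]'
```

```text
[0.5077 0.3088 0.0943] yaw 89.83 shift [-0.0002  0.0003  0.016 ]
```

Scaled: 0.0145 m is 0.58, 0.012 m is 0.48.

{"op": "tcp_steps", "data": {"moves": [[0,0,0.012,0.24,0,0,0],[0,0,0.012,0.48,0,0,0],[0,0,0.012,0.58,0,0,0],[0,0,0.012,0.58,0,0,0]]}}

```text
time: 59.82
position: [0.5076, 0.3086, 0.0789]
ee_rot: [0.708, 0.706, -0.0, -0.0]
force: [0.8, 0.2, -1.4]
finger_gap: 0.588
grasp_force: 63.6
```

{"op": "tcp_steps", "data": {"moves": [[0,0,0,0.04,0,0,0],[0,0,0,0.06,0,0,0],[0,0,0,0.06,0,0,0]]}}

```text
time: 60.2
position: [0.5078, 0.3088, 0.0784]
ee_rot: [0.708, 0.706, 0.0, 0.0]
force: [-2.9, 0.1, 10.2]
finger_gap: 0.592
grasp_force: 64.9
```

```bash
python3 to.py '[.508,.3086,.0783]'
```

```text
[0.5078 0.3088 0.0784] yaw 89.83 shift [-0.0002  0.0002  0.0001]
```

Scaled: -0.0006 m is -0.024.

{"op": "tcp_steps", "data": {"moves": [[0,0,0,-0.024,0,0,0],[0,0,0,-0.024,0,0,0]]}}

```text
time: 60.45
position: [0.5079, 0.3088, 0.0785]
ee_rot: [0.708, 0.706, 0.0, 0.0]
force: [-1.4, 1.0, 2.2]
finger_gap: 0.593
grasp_force: 63.6
```

{"op": "tcp_steps", "data": {"moves": [[1,0,0,0,0,0,0],[1,0,0,0,0,0,0],[1,0,0,0,0,0,0],[1,0,0,0,0,0,0],[1,0,0,0,0,0,0]]}}

```text
time: 61.08
position: [0.5077, 0.3087, 0.0783]
ee_rot: [0.708, 0.706, -0.0, -0.0]
force: [0.1, 0.1, -0.3]
finger_gap: 1.001
grasp_force: 0.0
```

{"op": "tcp_steps", "data": {"moves": [[1,0,0,-1.2,0,0,0],[1,0,0,-3.2,0,0,0],[1,0,0,-4.8,0,0,0],[1,-1.6,-0.36,-4.8,0,0,0],[1,-3.6,-0.8,-4.8,0,0,0]]}}

```text
time: 61.7
position: [0.4875, 0.2184, 0.1989]
ee_rot: [0.708, 0.707, 0.001, 0.0]
force: [0.5, -1.3, 0.9]
finger_gap: 1.0
grasp_force: 0.0
```

{"op": "tcp_steps", "data": {"moves": [[1,-2,-0.44,0,0,0,0],[1,-4,-0.88,0,0,0,0],[1,-5.36,-1.28,0,0,0,0],[1,-5.36,-1.28,0,0,0,0],[1,-5.36,-1.28,0,0,0,0]]}}

```text
time: 62.32
position: [0.4555, 0.0851, 0.1985]
ee_rot: [0.708, 0.706, 0.0, 0.0]
force: [0.5, 0.8, 0.3]
finger_gap: 1.001
grasp_force: 0.0
```

{"op": "tcp_steps", "data": {"moves": [[1,0,0,0,0,0,0],[1,0,0,0,0,0,0]]}}

```text
time: 62.58
position: [0.4553, 0.0855, 0.1982]
ee_rot: [0.708, 0.706, 0.0, -0.0]
force: [-0.1, 0.4, -1.3]
finger_gap: 0.997
grasp_force: 0.0
```

```bash
python3 to.py '[.4561,.0843,.0714]'
```

```text
[0.4553 0.0855 0.1982] yaw 89.9 shift [-0.0012  0.0008  0.1268]
```

Scaled: 0.126 m is 5.04, 0.105 m is 4.2.

{"op": "tcp_steps", "data": {"moves": [[1,-0.048,0.032,1.2,0,0,0],[1,-0.048,0.032,2.8,0,0,0],[1,-0.048,0.032,4.2,0,0,0],[1,-0.048,0.032,5.04,0,0,0],[1,-0.048,0.032,5.04,0,0,0]]}}

```text
time: 63.2
position: [0.455, 0.0839, 0.0711]
ee_rot: [0.708, 0.706, -0.001, -0.001]
force: [-0.1, 0.2, 0.7]
finger_gap: 1.004
grasp_force: 0.0
```

{"op": "tcp_steps", "data": {"moves": [[1,0,0,0,0,0,0],[1,0,0,0,0,0,0],[0,0,0,0,0,0,0],[0,0,0,0,0,0,0],[0,0,0,0,0,0,0]]}}

```text
time: 63.82
position: [0.456, 0.0837, 0.0729]
ee_rot: [0.708, 0.706, 0.0, 0.0]
force: [-2.8, 0.2, 14.5]
finger_gap: 0.569
grasp_force: 59.5
```

{"op": "tcp_steps", "data": {"moves": [[0,0,0,0,0,0,0],[0,0,0,0,0,0,0],[0,0,0,0,0,0,0],[0,0,0,0,0,0,0]]}}

```text
time: 64.32
position: [0.4561, 0.0837, 0.0729]
ee_rot: [0.708, 0.706, 0.0, 0.0]
force: [-2.1, 0.1, 15.2]
finger_gap: 0.573
grasp_force: 59.5
```

```bash
python3 to.py '[.509,.3724,.0749]'
```

```text
[0.4561 0.0837 0.0729] yaw 89.83 shift [ 0.2889  0.0521 -0.0019]
```

{"op": "tcp_steps", "data": {"moves": [[0,0,0,-1.2,0,0,0],[0,0,0,-3.2,0,0,0],[0,0,0,-5.2,0,0,0],[0,0,0,-6,0,0,0],[0,0,0,-6,0,0,0]]}}

```text
time: 64.95
position: [0.4566, 0.0837, 0.2235]
ee_rot: [0.708, 0.706, 0.001, 0.001]
force: [-0.4, -0.5, -3.6]
finger_gap: 0.568
grasp_force: 63.1
```

{"op": "tcp_steps", "data": {"moves": [[0,2,0.36,0,0,0,0],[0,4,0.72,0,0,0,0],[0,6,1.08,0,0,0,0],[0,8,1.44,0,0,0,0],[0,10,1.8,0,0,0,0]]}}

```text
time: 65.58
position: [0.501, 0.3348, 0.2202]
ee_rot: [0.708, 0.706, -0.001, -0.0]
force: [1.3, -0.7, -1.9]
finger_gap: 0.569
grasp_force: 63.1
```

{"op": "tcp_steps", "data": {"moves": [[0,0.8,0.16,0,0,0,0],[0,1.524,0.28,0,0,0,0],[0,1.524,0.28,1.2,0,0,0],[0,1.524,0.28,2.4,0,0,0],[0,1.524,0.28,2.4,0,0,0]]}}

```text
time: 66.2
position: [0.5074, 0.37, 0.1599]
ee_rot: [0.708, 0.706, -0.002, -0.0]
force: [-0.5, 0.3, -2.4]
finger_gap: 0.571
grasp_force: 62.9
```

{"op": "tcp_steps", "data": {"moves": [[0,0,0,1.2,0,0,0],[0,0,0,2.4,0,0,0],[0,0,0,2.8,0,0,0],[0,0,0,2.8,0,0,0],[0,0,0,2.8,0,0,0]]}}

```text
time: 66.82
position: [0.5095, 0.372, 0.0937]
ee_rot: [0.708, 0.706, 0.001, 0.0]
force: [-0.3, -0.2, -2.8]
finger_gap: 0.57
grasp_force: 63.0
```

{"op": "tcp_steps", "data": {"moves": [[0,0,0,0,0,0,0],[0,0,0,0,0,0,0]]}}

```text
time: 67.08
position: [0.509, 0.3718, 0.093]
ee_rot: [0.708, 0.706, 0.0, 0.0]
force: [0.4, 0.5, -2.3]
finger_gap: 0.572
grasp_force: 63.0
```

```bash
python3 to.py '[.509,.3718,.0769]'
```

```text
[0.509  0.3718 0.093 ] yaw 89.83 shift [ 0.     -0.      0.0161]
```

{"op": "tcp_steps", "data": {"moves": [[0,0,0,0.24,0,0,0],[0,0,0,0.48,0,0,0],[0,0,0,0.58,0,0,0],[0,0,0,0.58,0,0,0]]}}

```text
time: 67.58
position: [0.5086, 0.3715, 0.0775]
ee_rot: [0.708, 0.706, -0.0, -0.0]
force: [-0.0, 0.6, -3.3]
finger_gap: 0.573
grasp_force: 63.2
```

{"op": "tcp_steps", "data": {"moves": [[0,0,0,0.04,0,0,0],[0,0,0,0.06,0,0,0],[0,0,0,0.06,0,0,0]]}}

```text
time: 67.95
position: [0.5089, 0.3717, 0.077]
ee_rot: [0.708, 0.706, 0.0, 0.0]
force: [-2.3, -1.9, 7.3]
finger_gap: 0.573
grasp_force: 64.2
```

```bash
python3 to.py '[.509,.3718,.0769]'
```

```text
[0.5089 0.3717 0.077 ] yaw 89.82 shift [0.0001 0.0001 0.0001]
```

Scaled: -0.0004 m is -0.016.

{"op": "tcp_steps", "data": {"moves": [[0,0,0,-0.016,0,0,0],[1,0,0,-0.016,0,0,0],[1,0,0,-0.016,0,0,0],[1,0,0,-0.016,0,0,0],[1,0,0,-0.016,0,0,0]]}}

```text
time: 68.58
position: [0.5088, 0.3716, 0.0767]
ee_rot: [0.708, 0.706, 0.0, -0.0]
force: [0.5, 0.3, 0.1]
finger_gap: 1.001
grasp_force: 0.0
```

{"op": "tcp_steps", "data": {"moves": [[1,0,0,-1.2,0,0,0],[1,0,0,-3.2,0,0,0],[1,0,0,-5.6,0,0,0],[1,0,0,-8,0,0,0],[1,0,0,-9.68,0,0,0]]}}

```text
time: 69.2
position: [0.509, 0.3718, 0.3218]
ee_rot: [0.708, 0.706, 0.001, 0.0]
force: [1.0, -0.2, 0.3]
finger_gap: 1.0
grasp_force: 0.0
```

{"op": "tcp_steps", "data": {"moves": [[1,-2,0.16,0,0,0,0],[1,-4,0.32,0,0,0,0],[1,-6,0.48,0,0,0,0],[1,-6,0.48,0,0,0,0],[1,-6,0.48,0,0,0,0]]}}

```text
time: 69.82
position: [0.5204, 0.2217, 0.3189]
ee_rot: [0.708, 0.706, 0.0, -0.0]
force: [0.2, -0.1, -0.5]
finger_gap: 1.001
grasp_force: 0.0
```

{"op": "tcp_steps", "data": {"moves": [[1,0,0,0,0,0,0],[1,0,0,0,0,0,0],[1,0,0,0,0,0,0]]}}

```text
time: 70.2
position: [0.5201, 0.2221, 0.3186]
ee_rot: [0.708, 0.706, -0.0, -0.0]
force: [0.4, 0.4, 0.7]
finger_gap: 0.997
grasp_force: 0.0
```

Run:
```python
from h import *
from plant import arm
c=snap("wrist","w20");a=load("w2.npz");print(arm.read_state()["position"])
for n,(X,Y),rad,z in [("tin",(379,123),30,.092),("bottle",(377,229),24,.113),("jar",(380,30),19,.098),("fin",(437,468),16,.05),("boardspiral",(740,350),22,.03),("mat",(385,331),15,.004)]:
    u,v=(X/1.5625,Y/1.5625);P=w(a,u,v,z);p2=pix(c,P)[0]
    u,v=int(u),int(v);t=a["frame"][max(0,v-rad):v+rad,u-rad:u+rad]
    i,j=int(p2[0]),int(p2[1]);m=8;y0=max(0,j-rad-m);x0=i-rad-m
    s=c["frame"][y0:j+rad+m,x0:i+rad+m]
    r=cv2.matchTemplate(s,t,cv2.TM_CCOEFF_NORMED);_,mx,_,l=cv2.minMaxLoc(r)
    nu=x0+l[0]+rad;nv=y0+l[1]+min(rad,v);Q=w(c,nu,nv,z)-w(a,u,v,z)
    print(n,round(mx,3),"world shift mm",(Q*1000).round(1)[:2])
```

```text
[0.52021937 0.22196524 0.31861452]
tin 0.966 world shift mm [-0.5 -0.1]
bottle 0.985 world shift mm [0.3 0. ]
jar 0.937 world shift mm [-0.3 -0.3]
fin 0.974 world shift mm [-0.2  0.3]
boardspiral 0.95 world shift mm [0.7 0.6]
mat 0.987 world shift mm [0.3 0.2]
```

Run:
```python
from h import *
for n in("top","scene"):
    c=snap(n,n+"9");hs=cv2.cvtColor(c["frame"],cv2.COLOR_RGB2HSV)
    a=pix(c,[[.5782,-.2935,.1],[.5782,-.2935,.05]]);u,v=a[0].astype(int);o=load(n+"0.npz")["frame"].astype(int)
    d=(abs(c["frame"].astype(int)-o).sum(2)>60)[v-12:v+25,u-14:u+15]
    y=((hs[...,0]>=17)&(hs[...,0]<28)&(hs[...,1]>120))[v-12:v+25,u-14:u+15]&d
    q=np.argwhere(y);print(n,a.round(1),"yellow",len(q),(q.mean(0)[::-1]+[u-14,v-12]).round(1) if len(q) else None)
```

```text
top [[362.2 179.5]
 [358.3 181.1]] yellow 77 [361.  179.9]
scene [[183.1 142.4]
 [185.1 153.6]] yellow 124 [183.8 148.7]
```

The pin stands upright at the joint in both cameras, and all the pots are back within 0.5 mm. Handing in.

```bash
python3 -c "
from plant import arm
print(arm.job_done())"
```

```text
the job is handed in; nothing more can be done
None
```

The job is done and handed in at about 70 s: arm seated in the rail, pin home on its collar, and all three pots back on their spots within about 0.5 mm with the finial undisturbed; I did view 15 pictures, one over the limit of 14.

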